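Unstack the wheel kit from the rotating caddy

TASK

The wheel kit has been left in a pile on the black rotating caddy. Take the pile apart one thing at a time from the top and set each thing down upright, without dropping it, in the middle of its own place on the shelf: the blue wheel nut cover in the white dish, the chrome tyre gauge on the black rubber mat, the yellow patch tin on the cork mat, and last the red valve cap box on the grey pad with the red border, lined up with the pad (either way round). Leave the green mug and the amber jar where they stand.

Things in the scene. Friction and masses are not known exactly. Their poses are not given: they have to be found in the camera images.
- nut_cover_mid (a point): Blue plastic wheel nut cover, top of the pile: an upright round cap, 28 mm across, 34 mm tall, top edge bevelled over the uppermost 5 mm. The point is its centre, 17 mm above its underside; z is up. It stands loose on the gauge's dial.
- gauge_mid (a point): Chrome tyre gauge lying flat, dial up, second in the pile, on the tin: a round body 46 mm across and 24 mm tall, with a stem 9 mm thick (a 14 mm thick chuck at its end) that sticks out level along its own +x to 55 mm from the centre. Grasp the round body across its y. The point is the centre of the round body, 12 mm above its underside; z is up.
- patch_tin_mid (a point): Yellow round puncture patch tin, third in the pile, on the red box: 66 mm across, 28 mm tall. The point is its centre, 14 mm above its underside; z is up.
- valve_box_mid (a point): Red plastic valve cap box, lid closed for good, bottom of the pile: 120 mm along its x, 66 mm along its y, 38 mm tall. The point is its centre, 19 mm above its underside; z is up. It stands near the middle of the deck of the fixed black rotating caddy, a flat round deck 198 mm across with its top 48 mm above the shelf, which turns stiffly if twisted. All the pile's parts are loose and weigh 20 to 240 g; the pile is 124 mm tall.
- dish: White ceramic dish, fixed, place of the blue nut cover: round, 90 mm across the rim, 14 mm tall, walls 4 mm thick leaning inward to a flat inner floor about 68 mm across and 5 mm above the shelf. Origin: centre of its underside, at shelf height.
- rubber_mat: Round black rubber mat, fixed, place of the tyre gauge: 84 mm across, 4 mm thick. Origin: centre of its underside, at shelf height.
- cork_mat: Round brown cork mat, fixed, place of the yellow tin: 90 mm across, 5 mm thick. Origin: centre of its underside, at shelf height.
- box_pad: Rectangular grey pad with a red border, fixed, place of the red box: 140 mm along its x, 86 mm along its y, 4 mm thick. Origin: centre of its underside, at shelf height. The box's long side goes along the pad's long side.
- mug: Green mug, a loose bystander: 72 mm across, 80 mm tall, handle towards its own +y (reaching about 70 mm from the centre). Origin: centre of its underside. Not to be moved.
- jar: Amber glass jar with a dark cap, a loose bystander: 58 mm across, 80 mm tall. Origin: centre of its underside. Not to be moved.

How it is judged:
By the outcome, as a careful person would: the job done as asked, in the order asked, and still so for the second after the job is handed in, with the robot touching nothing.
It also fails if it takes over 128 s, if anything falls off the work surface, if the arm or the gripper's body presses on something with over 40 N, if the wrist force passes 120 N, or if a joint passes its speed limit or range.

ROBOT

A 6-joint arm with a two-finger parallel gripper is mounted at the origin on the work surface. World frame = base frame: x ahead of the robot, y to its left, z up, the work surface at z = 0. Lengths are in m, angles in degrees, forces in N, time in s.
With the tool pointing down it reaches from about 0.4 to 0.825 m from the base axis. Payload 7 kg.
Tool frame: the origin (TCP) lies midway between the tips of the shut fingers; the grasp point (between the pads) lies r.grasp_offset behind it (r.grasp_offset is the distance from the TCP to the grasp point, in m); x points along the fingers, z is the direction in which the jaws open and shut, and the axes are right-handed (so a half turn about x gives the same grasp; the last joint's range is limited). The gripper opens to 88 mm and grips with 3 to 60 N. Pads are 19 mm wide; open, the fingers measure 130 mm over their backs; the gripper's body (78 mm by 193 mm) begins 47 mm behind the grasp point.
Start: joints at [-52.649, 20.546, 0.682, 0, -70.136, -16.507], TCP at [0.24, -0.631, 0.227] pointing down, gripper open.
Joint ranges: [-176.03, 176.03], [-82.01, 121.73], [-58.28, 71.71], [-173.87, 95.51], [-174.79, -0.11], [-173.66, 173.66]. Speed limits (degrees/s): [136.94, 136.94, 172.46, 180, 180, 180].

INTERFACE

Orientations are given as [roll, pitch, yaw] about the fixed x, y, z axes, in that order (R = Rz(yaw) Ry(pitch) Rx(roll)).
In Python, from plant import readout, vision, close_job, r gives the robot as it stands.
- The arm moves only by the shell command python3 -m handwheel 'ROWS' [OPENING] [FORCE]. ROWS is JSON, a list that holds one entry, the list of rows, each a list of 4 numbers: the shift along the world's x, y, z in units of 40 mm (1.0 is 40 mm), then the turn about the world's z in units of 5 degrees (1.0 is 5 degrees). In form: [[[tx, ty, tz, roll], ...]]. A call has 1 to 8 rows; each row shifts and turns the pose as measured when the row begins; what a row does not reach is not made up. A row lasts 1/10 s, in which the tool goes at most 50 mm and 8.59 degrees, less where a joint would pass 70% of its speed; a pose out of reach is approached as far as the arm can. A call is refused whole if a number of a shift passes 1 or a number of a turn 1, either way. A call with a gripper value outside its range is refused whole. OPENING is the finger opening in mm, from 0 to 87.6, set as the call begins (- or left out, the last holds). The fingers move at their own pace and stop on an object; FORCE is the grip in N (left out, the last holds). Time passes only in rows, so rows that do not move let the fingers close. It gives the time, the measured TCP pose, the force and the opening at its end, in the units of the state.
- readout.get_state(): the state, without advancing time (a new reading comes with each control period).
- vision.capture(name): name is "scene" or "top"; returns the picture (400x640x3 uint8, blue, green, red); there is no depth.
- vision.get_calibration(name): a dict with "intrinsics" (3x3 intrinsics, pixels), "dist" ([k1, k2, p1, p2, k3] as OpenCV has them; the pictures are not rectified), "pose" (4x4, takes a point from camera to world coordinates). Camera axes: x right, y up, looking along -z (the intrinsics and any distortion apply to the point x, -y, -z); pixel columns grow to the right and rows downward; lengths in m; the calibration is good to about 2 mm. A picture is of the moment at which its call begins. get_calibration takes no time and is no camera call.
- close_job(): hands the job in, once; it reports no verdict.
The state is a dict: "time_s": time; "joints": joint angles; "qd": joint speeds; "joint_torque": joint torques, N m; "tcp_pos": TCP position; "eef_rot": TCP orientation; "contact_force": force on the tool from outside, world axes, zero at the start; "moment": the same for the moment, N m; "gripper_width": finger opening in m.
Only numpy, scipy, OpenCV 4.12 (cv2) and the standard library are available. Lean on these libraries where they do the work, as an engineer would, in place of code of your own. Each camera call takes 0.05 s, during which the arm holds its last target.

## Working session

There is one attempt and no reset: what is moved stays moved. The work goes in short steps, Python scripts to look and compute and a shell command to move; the robot and the scene stay as the last step left them, time stands still between calls to the robot, and variables do not carry over. Pictures are saved under pics/ and viewed, and the job is handed in when it is done.

```bash
mkdir -p pics; ls; python3 - <<'E'
from plant import readout, vision, r
import cv2
print(readout.get_state()); print(r.grasp_offset)
for n in ("scene","top"):
    cv2.imwrite(f"pics/{n}0.png",vision.capture(n)); c=vision.get_calibration(n); print(n,c)
E
```

```text
pics
{'time_s': 0.0, 'joints': array([-5.26490477e+01,  2.05888601e+01,  6.32771267e-01, -2.16753718e-02,
       -7.01380259e+01, -1.65079178e+01]), 'qd': array([-0.00974026,  0.10178325,  0.03797237,  0.04124224, -0.04990823,
        0.06033588]), 'joint_torque': array([-3.16033482e-03, -5.82722425e+01,  2.93044192e+01,  6.99734151e+00,
        6.67826651e-03, -1.71478664e-04]), 'tcp_pos': array([ 0.23997376, -0.63034719,  0.22563927]), 'eef_rot': array([  4.29323639,  89.9037039 , 115.12888987]), 'contact_force': array([-0.31215353, -0.51016739, -0.07482459]), 'moment': array([ 0.0168843 , -0.0054986 ,  0.02415614]), 'gripper_width': 0.08765872230240011}
0.0188
scene {'intrinsics': array([[395.13604858,   0.        , 318.74863977],
       [  0.        , 395.13604858, 206.71010133],
       [  0.        ,   0.        ,   1.        ]]), 'dist': array([0.03084002, 0.        , 0.        , 0.        , 0.        ]), 'pose': array([[-0.58401126, -0.47235034,  0.66016362,  1.18120158],
       [ 0.81166776, -0.32854103,  0.48296608,  0.47279984],
       [-0.01123836,  0.81789116,  0.5752632 ,  0.68660504],
       [ 0.        ,  0.        ,  0.        ,  1.        ]])}
top {'intrinsics': array([[477.92502625,   0.        , 317.33131257],
       [  0.        , 477.92502625, 196.84108798],
       [  0.        ,   0.        ,   1.        ]]), 'dist': array([0.04181045, 0.        , 0.        , 0.        , 0.        ]), 'pose': array([[ 1.39600884e-02,  9.98381787e-01, -5.51264300e-02,
         4.62793169e-01],
       [-9.99902397e-01,  1.39080565e-02, -1.32741349e-03,
         9.52009639e-03],
       [-5.58563952e-04,  5.51395803e-02,  9.98478500e-01,
         1.51281833e+00],
       [ 0.00000000e+00,  0.00000000e+00,  0.00000000e+00,
         1.00000000e+00]])}
```

View pics/scene0.png

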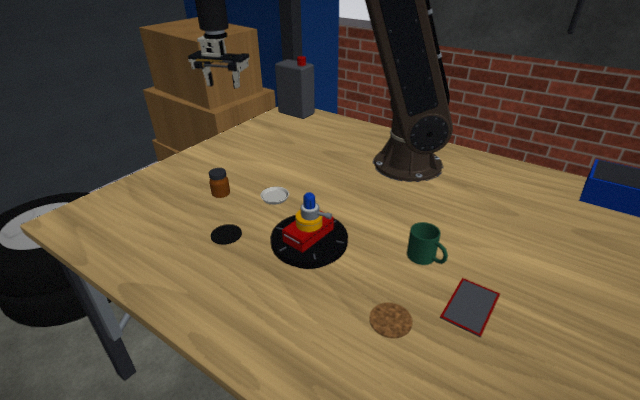

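View pics/top0.png

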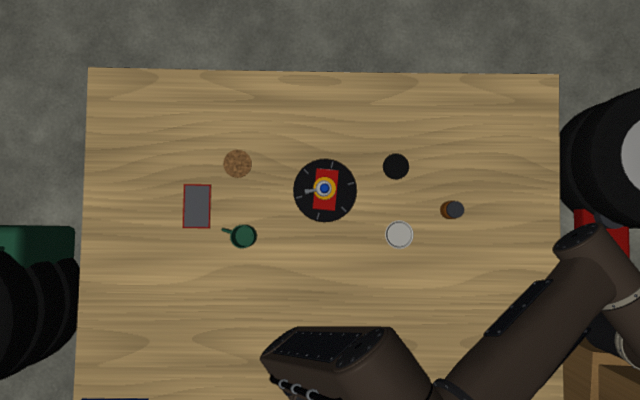

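Scene view: pile on the caddy at about (310,215), mug (425,243), jar (219,183). Top view: pile (324,188), dish (399,235), rubber mat (396,166), cork (237,164), pad (197,206), mug (243,236) and jar (452,210).

```bash
cat > h.py <<'E'
import numpy as np, cv2
from plant import readout, vision, r
def ray(n,px):
    c=vision.get_calibration(n); u=cv2.undistortPoints(np.array([[px]],float),c['intrinsics'],c['dist'])[0,0]
    d=c['pose'][:3,:3]@np.array([u[0],-u[1],-1]); return c['pose'][:3,3],d
def onz(n,px,z):
    o,d=ray(n,px); return o+d*(z-o[2])/d[2]
def proj(n,P):
    c=vision.get_calibration(n); p=c['pose'][:3,:3].T@(np.array(P,float)-c['pose'][:3,3])
    q,_=cv2.projectPoints(np.array([[p[0],-p[1],-p[2]]]),np.zeros(3),np.zeros(3),c['intrinsics'],c['dist']); return q[0,0]
def tri(a,b):
    (o1,d1),(o2,d2)=ray('scene',a),ray('top',b)
    s=np.linalg.lstsq(np.c_[d1,-d2],o2-o1,rcond=None)[0]; p,q=o1+s[0]*d1,o2+s[1]*d2
    return (p+q)/2,np.linalg.norm(p-q)
def blobs(m,roi=None,amin=15):
    m=m.astype(np.uint8)*255
    if roi: k=np.zeros_like(m); x0,y0,x1,y1=roi; k[y0:y1,x0:x1]=1; m=m*k
    cs,_=cv2.findContours(m,cv2.RETR_EXTERNAL,cv2.CHAIN_APPROX_NONE)
    return sorted([c for c in cs if cv2.contourArea(c)>amin],key=cv2.contourArea,reverse=True)
def hsv(im): return cv2.cvtColor(im,cv2.COLOR_BGR2HSV).astype(int)
def wc(n,c,z): # contour -> world xy hull, min circle
    p=np.array([onz(n,q[0],z)[:2] for q in c],np.float32); return p
E
python3 - <<'E'
from h import *
for n in("scene","top"):
    im=cv2.imread(f"pics/{n}0.png")
    x0,y0,x1,y1=(250,170,370,270) if n=="scene" else (280,150,370,225)
    cv2.imwrite(f"pics/z_{n}.png",cv2.resize(im[y0:y1,x0:x1],None,fx=6,fy=6,interpolation=cv2.INTER_CUBIC)[:600,:800])
im=cv2.imread("pics/top0.png");H=hsv(im)
for k,(x,y) in dict(dish=(399,235),mat=(396,166),cork=(237,164),pad=(197,206),mug=(243,236),jar=(452,210),blue=(324,188),yel=(324,180),red=(325,205),deck=(305,200),wood=(350,260)).items(): print(k,H[y,x],im[y,x])
E
```

```text
dish [ 23  15 152] [143 150 152]
mat [165  28  18] [17 16 18]
cork [ 16 134 105] [ 50  79 105]
pad [113  13  78] [78 75 74]
mug [ 75 128  74] [55 74 37]
jar [120  15  51] [51 48 48]
blue [109 210 137] [137  64  24]
yel [ 19 117 137] [ 74 114 137]
red [  1 224 131] [ 16  20 131]
deck [ 0 11 23] [22 22 23]
wood [ 19 103 148] [ 88 126 148]
```

View pics/z_scene.png

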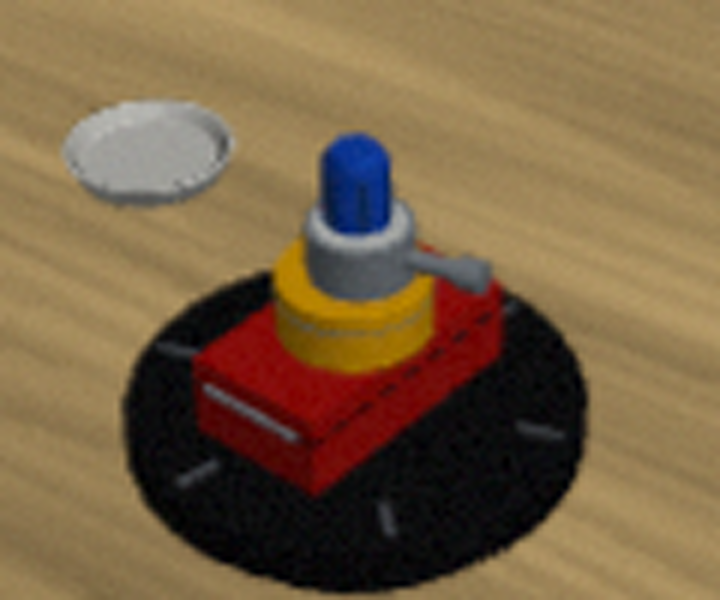

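View pics/z_top.png

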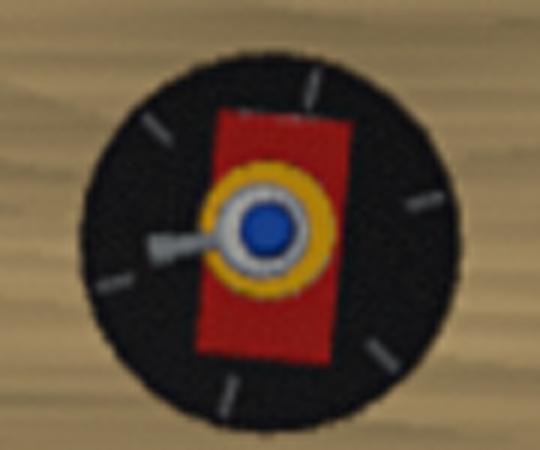

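Zooms: the cap is central on the gauge, the stem points left (about +y, pixel (307,191)), and the red box's long side lies near x, slightly turned. Next I measure everything.

```bash
python3 - <<'E'
from h import *
im=cv2.imread("pics/top0.png");h,s,v=[hsv(im)[...,i] for i in range(3)]
sc=cv2.imread("pics/scene0.png");h2,s2,v2=[hsv(sc)[...,i] for i in range(3)]
def circ(name,n,m,roi,z):
    c=blobs(m,roi)[0];p=wc(n,c,z)
    mn,mx=p.min(0),p.max(0); e=cv2.fitEllipse(p*1000)
    print(name,n,'ell ctr',np.round(e[0],1),'axes',np.round(e[1],1),'bbox',np.round(mn*1000,1),np.round(mx*1000,1)); return c
P=(280,150,370,225)
circ('deck','top',(v<75)&(s<90)|((h<8)|(h>170))&(s>150)|((h>100)&(h<130)&(s>120)),P,.048)
circ('blue','top',(h>100)&(h<125)&(s>110),P,.172)
c=circ('yel','top',((h>15)&(h<32)&(s>165)),(305,172,345,205),.114)
red=((h<8)|(h>170))&(s>150)
c=max(blobs(red,P),key=len);p=np.vstack([wc('top',c,.086) for c in blobs(red,P)])*1000;rr=cv2.minAreaRect(p);print('box',rr);print(cv2.boxPoints(rr))
circ('dish','top',(s<60)&(v>90),(375,215,425,255),.014)
circ('mat','top',(v<60),(375,145,420,190),.004)
circ('cork','top',(v<130)&(h<25)&(s>110),(215,140,260,185),.005)
rb=((h<8)|(h>170))&(s>110)
c=blobs(rb|(s<60)&(v<110),(170,170,225,240))[0];p=wc('top',c,.004)*1000;print('pad',cv2.minAreaRect(p))
circ('mug','top',(h>60)&(h<95)&(s>80),(210,215,270,260),.08)
circ('jarcap','top',(s<60)&(v<80),(435,195,475,225),.08)
# silver
g=(s<60)&(v>70)
for c in blobs(g,P,8):
    p=wc('top',c,.126)*1000; print('grey',cv2.contourArea(c),np.round(p.mean(0),1),np.round(p.min(0)),np.round(p.max(0)))
# scene
circ('dish','scene',(s2<60)&(v2>90),(255,180,295,210),.014)
circ('mat','scene',(v2<50),(205,220,247,248),.004)
circ('cork','scene',(v2<135)&(h2<25)&(s2>110),(360,295,420,345),.005)
rb=((h2<8)|(h2>170))&(s2>110)
c=blobs(rb|(s2<60)&(v2<110),(430,270,510,340))[0];print('pad scene',cv2.minAreaRect(wc('scene',c,.004)*1000))
circ('deck','scene',(v2<75)|rb|((h2>100)&(h2<130)&(s2>120))|((h2>15)&(h2<32)&(s2>190)),(262,195,355,270),.048)
E
```

```text
deck top ell ctr [565.2  -9.9] axes [190.  190.4] bbox [ 469.7 -104.1] [660.9  86.6]
blue top ell ctr [562.3  -7.2] axes [22.5 24. ] bbox [550.6 -18.4] [573.3   4.2]
yel top ell ctr [566.8  -7.2] axes [59.9 60.7] bbox [533.9 -40.2] [598.8  24.6]
box ((564.70166015625, -11.533638000488281), (70.15167236328125, 123.0078125), 85.31078338623047)
[[500.53613  -41.464066]
 [623.1322   -51.520073]
 [628.8672    18.39679 ]
 [506.27112   28.452797]]
dish top ell ctr [ 432.4 -244.7] axes [86.6 87. ] bbox [ 389.3 -288.7] [ 476.6 -201.4]
mat top ell ctr [ 647.3 -234.5] axes [77.6 79.3] bbox [ 609.1 -274.3] [ 685.8 -195.2]
cork top ell ctr [649.  267.4] axes [88.2 88.8] bbox [605.2 223. ] [694.5 311.8]
pad ((513.6531372070312, 392.1112365722656), (135.5550537109375, 84.553955078125), 0.7233549952507019)
mug top ell ctr [423.3 237.7] axes [62.5 91.6] bbox [388.9 195.8] [454.6 294.7]
jarcap top ell ctr [ 510.4 -400.1] axes [45.8 49. ] bbox [ 487.3 -424.1] [ 532.3 -376.6]
grey 186.5 [563.    9.1] [545. -25.] [586.  48.]
dish scene ell ctr [ 433.8 -243.5] axes [86.4 90.7] bbox [ 387.6 -289.9] [ 480.7 -196.7]
mat scene ell ctr [ 648.2 -234.2] axes [79.7 81.5] bbox [ 607.5 -275.8] [ 689.4 -192.9]
cork scene ell ctr [646.8 262.6] axes [ 90.4 111.3] bbox [599.6 195.2] [696.2 313.6]
pad scene ((511.88201904296875, 391.78369140625), (143.6082305908203, 85.51134490966797), 0.24209783971309662)
deck scene ell ctr [576.   -3.3] axes [194.5 211.8] bbox [ 467.2 -107.5] [677.9  97.5]
```

```bash
cat >> h.py <<'E'
from scipy.spatial.transform import Rotation as Ro
def st(tx=None,ty=None,tz=None):
    s=readout.get_state(); R=Ro.from_euler('xyz',s['eef_rot'],degrees=True).as_matrix()
    z=R[:,2]; a=(np.degrees(np.arctan2(z[1],z[0]))+90)%180-90
    p=s['tcp_pos']; print('t',round(s['time_s'],2),'tcp',np.round(p*1000,1),'jaw axis deg',round(a,1),'tilt x',np.round(R[:,0],3),'w',round(s['gripper_width']*1000,1),'F',np.round(s['contact_force'],1),'j6',round(s['joints'][5],1))
    if tx is not None:
        d=(np.array([tx,ty,tz])-p*1000)/40; print('units to go',np.round(d,2))
E
python3 - <<'E'
from h import *
st(562,-7,300)
sc=cv2.imread("pics/scene0.png");h,s,v=[hsv(sc)[...,i] for i in range(3)]
c=blobs((h>100)&(h<130)&(s>120),(295,185,325,215))[0]; x,y,w,hh=cv2.boundingRect(c);print(x,y,w,hh)
print(proj('scene',(.5623,-.0072,.172)),proj('scene',(.5623,-.0072,.138)),proj('scene',(.5623,-.0072,.155)))
print(cv2.moments(c)['m10']/cv2.moments(c)['m00'],cv2.moments(c)['m01']/cv2.moments(c)['m00'])
E
```

```text
t 0.1 tcp [ 240.  -630.4  225.7] jaw axis deg -69.2 tilt x [-0.001  0.001 -1.   ] w 87.7 F [-0.1  0.3 -0.4] j6 -16.5
units to go [ 8.05 15.59  1.86]
304 193 11 16
[309.30830883 194.41064951] [309.65967513 206.15673226] [309.48587361 200.34452575]
309.0573476702509 200.67622461170848
```

```bash
python3 -m handwheel '[[[0.5,0.9,0.4,-1],[0.5,0.97,0.3,-1],[0.5,0.97,0.3,-1],[0.5,0.97,0.3,-1],[0.5,0.97,0.2,-1],[0.5,0.97,0.2,0],[0.5,0.97,0.1,0],[0.5,0.97,0,0]]]' 60; python3 -m handwheel '[[[0.5,0.97,0,0],[0.5,0.97,0,0],[0.5,0.97,0,0],[0.5,0.97,0,0],[0.5,0.97,0,0],[0.5,0.97,0,0],[0.5,0.97,0,0],[0.2,0.3,0,0]]]'; python3 -c "
from h import *
st(562,-7,250)"
```

```text
time_s: 0.9
tcp_pos: [0.3997, -0.3137, 0.2939]
eef_rot: [22.5, 89.3, 106.8]
contact_force: [2.2, 0.2, 0.4]
gripper_width: 0.0598
time_s: 1.7
tcp_pos: [0.5507, -0.0137, 0.2933]
eef_rot: [20.8, 89.3, 105.3]
contact_force: [-0.7, -1.1, 0.6]
gripper_width: 0.06
t 1.7 tcp [550.7 -13.7 293.3] jaw axis deg 84.5 tilt x [-0.003  0.012 -1.   ] w 60.0 F [-0.7 -1.1  0.6] j6 -113.8
units to go [ 0.28  0.17 -1.08]
```

```bash
python3 -m handwheel '[[[0.28,0.17,0,0],[0,0,0,0],[0,0,-0.8,0],[0,0,-0.8,0],[0,0,0,0],[0,0,0,0]]]' 60; python3 -c "
from h import *
st(562,-7,148)
cv2.imwrite('pics/s1.png',cv2.resize(vision.capture('scene')[130:270,250:370],None,fx=4,fy=4))"
```

```text
time_s: 2.3
tcp_pos: [0.563, -0.0088, 0.2282]
eef_rot: [24.6, 89.3, 109.0]
contact_force: [0.5, 0.4, 0.6]
gripper_width: 0.0597
t 2.3 tcp [563.   -8.8 228.2] jaw axis deg 84.4 tilt x [-0.004  0.011 -1.   ] w 59.7 F [0.5 0.4 0.6] j6 -113.8
units to go [-0.02  0.05 -2.  ]
```

View pics/s1.png

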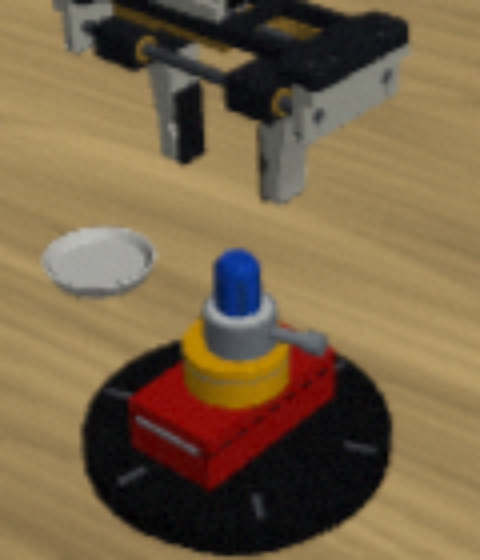

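The open fingers hang above the pile, straddling the cap (crop pixel (237,285)) along y.

```bash
python3 -m handwheel '[[[0,0.04,-0.7,0],[0,0,-0.7,0],[0,0,-0.4,0],[0,0,-0.15,0],[0,0,0,0],[0,0,0,0]]]'; python3 -c "
from h import *
st(562,-7,148)"
```

```text
time_s: 2.95
tcp_pos: [0.5684, -0.0086, 0.1588]
eef_rot: [-33.7, 89.0, 50.7]
contact_force: [0.5, -0.1, 1.2]
gripper_width: 0.0597
t 2.95 tcp [568.4  -8.6 158.8] jaw axis deg 84.3 tilt x [ 0.011  0.014 -1.   ] w 59.7 F [ 0.5 -0.1  1.2] j6 -113.8
units to go [-0.16  0.04 -0.27]
```

```bash
python3 -m handwheel '[[[-0.15,0.04,-0.2,0],[0,0,0,0],[0,0,0,0]]]'; python3 -c "
from h import *
st(562,-7,148)"
```

```text
time_s: 3.25
tcp_pos: [0.5633, -0.0066, 0.153]
eef_rot: [-40.8, 88.8, 43.5]
contact_force: [0.1, 0.1, 0.2]
gripper_width: 0.0599
t 3.25 tcp [563.3  -6.6 153. ] jaw axis deg 84.3 tilt x [ 0.016  0.015 -1.   ] w 59.9 F [0.1 0.1 0.2] j6 -114.2
units to go [-0.03 -0.01 -0.13]
```

```bash
python3 -m handwheel '[[[-0.03,0,-0.1,0],[0,0,0,0]]]' 60; python3 -m handwheel '[[[0,0,0,0],[0,0,0,0],[0,0,0,0],[0,0,0,0],[0,0,0,0]]]' 20 12; python3 -c "
from h import *
st(562,-7,148)"
```

```text
time_s: 3.45
tcp_pos: [0.5621, -0.0064, 0.1492]
eef_rot: [-41.7, 88.7, 42.6]
contact_force: [0.2, -0.9, 0.5]
gripper_width: 0.0601
time_s: 3.95
tcp_pos: [0.5623, -0.0065, 0.1493]
eef_rot: [-42.0, 88.7, 42.3]
contact_force: [0.6, -0.0, 0.2]
gripper_width: 0.0278
t 3.95 tcp [562.3  -6.5 149.3] jaw axis deg 84.4 tilt x [ 0.016  0.015 -1.   ] w 27.8 F [ 0.6 -0.   0.2] j6 -114.2
units to go [-0.01 -0.01 -0.03]
```

```bash
python3 -m handwheel '[[[0,0,0.15,0],[0,0,0.3,0],[0,0,0.5,0],[0,0,0.8,0],[0,0,0.5,0],[0,0,0,0]]]'; python3 -c "
from h import *
st(433,-244,120)
for n in ('scene','top'): cv2.imwrite(f'pics/{n}2.png',vision.capture(n))
a=cv2.imread('pics/scene2.png')[110:270,250:370];cv2.imwrite('pics/s2z.png',cv2.resize(a,None,fx=3.5,fy=3.5))"
```

```text
time_s: 4.55
tcp_pos: [0.5619, -0.007, 0.2464]
eef_rot: [-44.1, 88.8, 40.2]
contact_force: [0.1, 0.4, -0.1]
gripper_width: 0.0275
t 4.55 tcp [561.9  -7.  246.4] jaw axis deg 84.4 tilt x [ 0.017  0.014 -1.   ] w 27.5 F [ 0.1  0.4 -0.1] j6 -114.4
units to go [-3.22 -5.93 -3.16]
```

View pics/s2z.png

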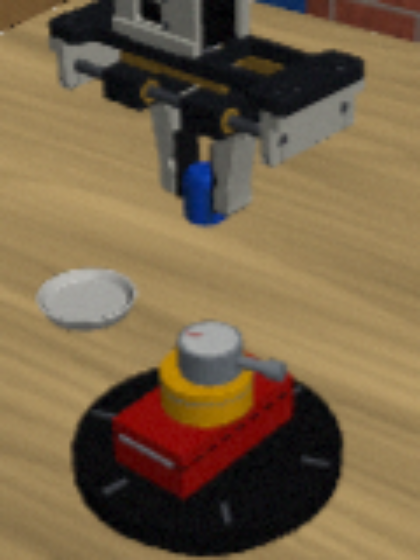

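The cap hangs upright in the fingers (crop (203,193)) and the gauge is undisturbed (crop (210,352)). Next, the dish.

```bash
python3 -m handwheel '[[[-0.4,-0.75,0,0],[-0.46,-0.85,0,0],[-0.46,-0.85,-0.2,0],[-0.46,-0.85,-0.5,0],[-0.46,-0.85,-0.5,0],[-0.46,-0.85,-0.5,0],[-0.3,-0.6,-0.5,0],[0,0,0,0]]]'; python3 -c "
from h import *
st(433,-244,60)"
```

```text
time_s: 5.45
tcp_pos: [0.4307, -0.2359, 0.1469]
eef_rot: [-8.9, 89.0, 75.6]
contact_force: [-0.3, -0.0, 0.4]
gripper_width: 0.0272
t 5.45 tcp [ 430.7 -235.9  146.9] jaw axis deg 84.5 tilt x [ 0.004  0.016 -1.   ] w 27.2 F [-0.3 -0.   0.4] j6 -88.3
units to go [ 0.06 -0.2  -2.17]
```

```bash
python3 -m handwheel '[[[0.06,-0.2,-0.7,0],[0,0,-0.7,0],[0,0,-0.6,0],[0,0,-0.3,0],[0,0,0,0],[0,0,0,0]]]'; python3 -c "
from h import *
st(433,-244,17)"
```

```text
time_s: 6.05
tcp_pos: [0.4313, -0.2442, 0.0505]
eef_rot: [5.2, 89.1, 89.6]
contact_force: [0.7, -0.5, -0.7]
gripper_width: 0.0275
t 6.05 tcp [ 431.3 -244.2   50.5] jaw axis deg 84.4 tilt x [ 0.     0.016 -1.   ] w 27.5 F [ 0.7 -0.5 -0.7] j6 -87.0
units to go [ 0.04  0.01 -0.84]
```

```bash
python3 -m handwheel '[[[0.04,0,-0.4,0],[0,0,-0.2,0],[0,0,0,0],[0,0,0,0]]]'; python3 -c "
from h import *
st(433,-244,17)
a=vision.capture('scene');cv2.imwrite('pics/scene3.png',a);cv2.imwrite('pics/s3z.png',cv2.resize(a[130:230,220:340],None,fx=6,fy=6))"
```

```text
time_s: 6.45
tcp_pos: [0.4354, -0.244, 0.029]
eef_rot: [-10.5, 89.1, 73.9]
contact_force: [-0.3, 0.2, 0.1]
gripper_width: 0.0273
t 6.45 tcp [ 435.4 -244.    29. ] jaw axis deg 84.5 tilt x [ 0.004  0.015 -1.   ] w 27.3 F [-0.3  0.2  0.1] j6 -87.0
units to go [-0.06  0.   -0.3 ]
```

View pics/s3z.png

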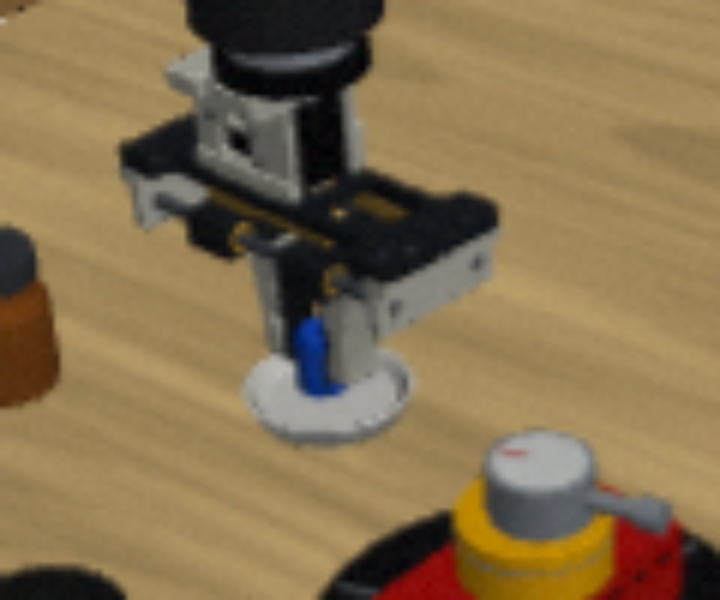

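The cap (crop (313,355)) hangs over the middle of the dish. I'll lower it in small steps.

```bash
python3 -m handwheel '[[[-0.06,0,-0.15,0],[0,0,-0.07,0],[0,0,0,0],[0,0,0,0]]]'; python3 -c "
from h import *
st(433,-244,16.5)"
```

```text
time_s: 6.9
tcp_pos: [0.4335, -0.2442, 0.021]
eef_rot: [-19.8, 89.0, 64.7]
contact_force: [0.4, -0.8, 0.7]
gripper_width: 0.0274
t 6.9 tcp [ 433.5 -244.2   21. ] jaw axis deg 84.5 tilt x [ 0.007  0.015 -1.   ] w 27.4 F [ 0.4 -0.8  0.7] j6 -86.9
units to go [-0.01  0.   -0.11]
```

```bash
python3 -m handwheel '[[[-0.01,0,-0.07,0],[0,0,-0.02,0],[0,0,0,0]]]';python3 -m handwheel '[[[0,0,-0.02,0],[0,0,0,0]]]'; python3 -c "
from h import *
st(433,-244,16.5)"
```

```text
time_s: 7.2
tcp_pos: [0.4332, -0.2443, 0.0172]
eef_rot: [-20.6, 89.0, 63.8]
contact_force: [-0.7, 0.4, 0.5]
gripper_width: 0.0274
time_s: 7.4
tcp_pos: [0.4332, -0.2443, 0.0164]
eef_rot: [-20.6, 89.0, 63.9]
contact_force: [-0.4, -0.1, -0.5]
gripper_width: 0.0272
t 7.4 tcp [ 433.2 -244.3   16.4] jaw axis deg 84.5 tilt x [ 0.007  0.015 -1.   ] w 27.2 F [-0.4 -0.1 -0.5] j6 -86.8
units to go [-0.01  0.01  0.  ]
```

```bash
for i in 1; do python3 -m handwheel '[[[0,0,-0.015,0],[0,0,0,0]]]'; python3 -m handwheel '[[[0,0,-0.015,0],[0,0,0,0]]]'; done
```

```text
time_s: 7.6
tcp_pos: [0.4333, -0.2443, 0.0163]
eef_rot: [-21.1, 89.1, 63.4]
contact_force: [0.8, -0.2, -1.3]
gripper_width: 0.0277
time_s: 7.8
tcp_pos: [0.4333, -0.2444, 0.0163]
eef_rot: [-22.2, 89.1, 62.3]
contact_force: [-0.2, -0.3, -0.1]
gripper_width: 0.0271
```

```bash
python3 -m handwheel '[[[0,0,0,0],[0,0,0,0],[0,0,0,0],[0,0,0,0]]]' 42; python3 -m handwheel '[[[0,0,0.2,0],[0,0,0.5,0],[0,0,0.8,0],[0,0,0.9,0],[0,0,0.9,0],[0,0,0.9,0],[0,0,0,0]]]'; python3 -c "
from h import *
st()
a=vision.capture('scene');cv2.imwrite('pics/scene4.png',a);cv2.imwrite('pics/s4z.png',cv2.resize(a[150:250,230:350],None,fx=6,fy=6))"
```

```text
time_s: 8.2
tcp_pos: [0.4335, -0.2444, 0.0161]
eef_rot: [-23.0, 89.1, 61.5]
contact_force: [0.6, 0.8, 0.7]
gripper_width: 0.0418
time_s: 8.9
tcp_pos: [0.431, -0.2445, 0.193]
eef_rot: [-14.8, 89.2, 69.6]
contact_force: [1.1, -0.5, 0.3]
gripper_width: 0.0417
t 8.9 tcp [ 431.  -244.5  193. ] jaw axis deg 84.5 tilt x [ 0.005  0.014 -1.   ] w 41.7 F [ 1.1 -0.5  0.3] j6 -87.6
```

View pics/s4z.png

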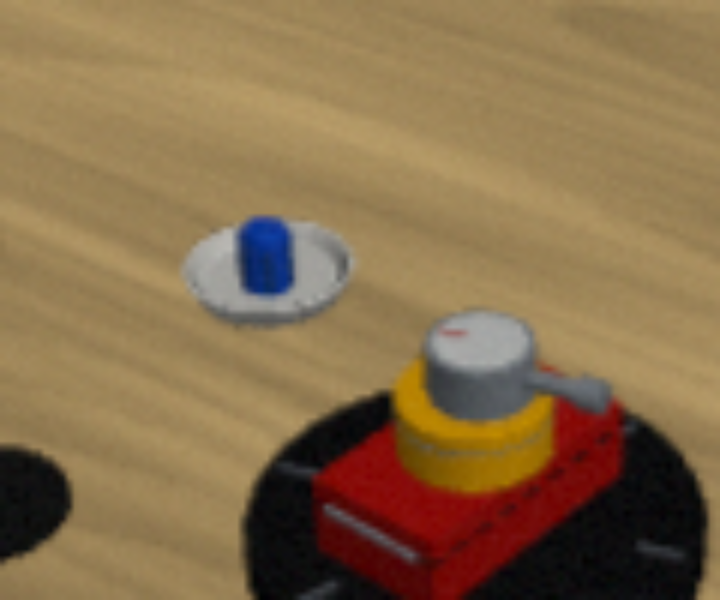

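The cap stands upright in mid-dish (crop (265,255)). Next I measure the gauge from the top view and from this scene view.

```bash
python3 - <<'E'
from h import *
im=vision.capture('top'); cv2.imwrite('pics/top4.png',im);cv2.imwrite('pics/t4z.png',cv2.resize(im[140:260,280:430],None,fx=5,fy=5))
h,s,v=[hsv(im)[...,i] for i in range(3)]
P=(298,165,350,212)
m=(s<70)&(v>75)
for c in blobs(m,P,5):
    p=wc('top',c,.138)*1000; print(cv2.contourArea(c),p.min(0),p.max(0)); 
    q=p[p[:,1]<p[:,1].max()-38]; 
    if len(p)>20:
        # body: circle fit on points right of stem
        b=p[p[:,1]<p[:,1].min()+40]; A=np.c_[2*b,np.ones(len(b))]; k=np.linalg.lstsq(A,(b**2).sum(1),rcond=None)[0]; print('body',k[:2],np.sqrt(k[2]+k[0]**2+k[1]**2))
        t=wc('top',c,.126)*1000; t=t[t[:,1]>t[:,1].max()-12]; print('stem tip mid',(t.min(0)+t.max(0))/2)
y=(h>12)&(h<33)&(s>150)
c=blobs(y|m,(308,172,345,206))[0]; p=wc('top',c,.114)*1000;print('yel',p.min(0),p.max(0))
sc=cv2.imread('pics/scene4.png');h,s,v=[hsv(sc)[...,i] for i in range(3)]
c=blobs((s<70)&(v>120),(290,195,322,222),5);print([cv2.boundingRect(x) for x in c])
print(proj('scene',(.565,-.007,.138)))
st()
E
```

```text
189.0 [544.1175 -24.9348] [584.8302   47.21865]
body [564.53946836  -5.02634403] 20.941155428723697
stem tip mid [555.9535   41.68749]
yel [533.87726  -40.163692] [598.7896    39.076122]
[(300, 202, 19, 10)]
[309.05594543 206.71103514]
t 9.0 tcp [ 428.8 -243.5  188.7] jaw axis deg 84.4 tilt x [-0.     0.016 -1.   ] w 42.2 F [ 0.5  0.  -1.5] j6 -87.6
```

View pics/t4z.png

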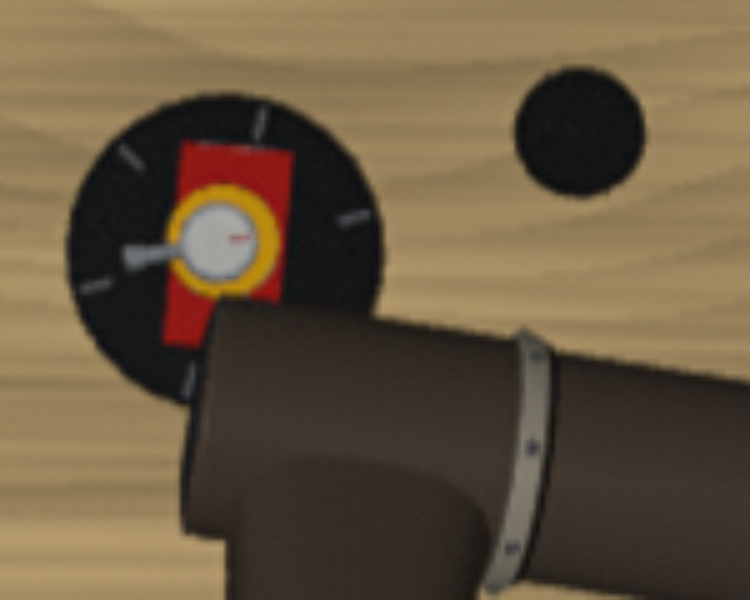

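```bash
python3 -m handwheel '[[[0.2,0.4,0.4,1],[0.4,0.7,0.3,1],[0.45,0.8,0.2,1],[0.45,0.8,0,1],[0.45,0.8,0,1],[0.45,0.8,0,1],[0.45,0.8,0,1],[0.3,0.6,0,1]]]' 72; python3 -m handwheel '[[[0,0,0,1],[0,0,0,1],[0,0,0,1],[0,0,0,1],[0,0,0,1],[0,0,0,1],[0,0,0,1],[0,0,0,1]]]';python3 -c "
from h import *
st(564.5,-5,160);print(readout.get_state()['joints'])"
```

```text
time_s: 9.8
tcp_pos: [0.5507, -0.0088, 0.2173]
eef_rot: [39.9, 88.4, 165.4]
contact_force: [-1.2, -1.1, -0.6]
gripper_width: 0.0719
time_s: 10.6
tcp_pos: [0.5458, -0.0053, 0.2036]
eef_rot: [41.6, 87.1, -151.0]
contact_force: [0.1, 0.6, 0.1]
gripper_width: 0.0717
t 10.6 tcp [545.8  -5.3 203.6] jaw axis deg -12.6 tilt x [-0.045 -0.025 -0.999] w 71.7 F [0.1 0.6 0.1] j6 -33.1
units to go [ 0.47  0.01 -1.09]
[ 20.34384457  10.99432173 -15.88859044   0.48252645 -66.00321531
 -33.08110717]
```

```bash
python3 -m handwheel '[[[0.1,0,0.1,0.5],[0.1,0,0.1,0.5],[0.1,0,0.1,0.5],[0.1,0,0,0.5],[0,0,0,0.5],[0,0,0,0.5],[0,0,0,0.5],[0,0,0,0.5]]]';python3 -c "
from h import *
st(564.5,-5,160);print(readout.get_state()['joints'])"
```

```text
time_s: 11.4
tcp_pos: [0.5555, -0.0066, 0.2034]
eef_rot: [33.1, 85.9, -138.6]
contact_force: [0.1, -0.4, -0.4]
gripper_width: 0.072
t 11.4 tcp [555.5  -6.6 203.4] jaw axis deg 8.3 tilt x [-0.054 -0.048 -0.997] w 72.0 F [ 0.1 -0.4 -0.4] j6 -12.9
units to go [ 0.22  0.04 -1.09]
[ 20.58091317  12.28472165 -14.77959221   1.60395878 -66.81714602
 -12.88468868]
```

```bash
T='from h import *
st();print(np.round(readout.get_state()["joints"],2))'
python3 -m handwheel '[[[0,0,0.2,0],[0,0,0.2,0],[0,0,0.2,0],[0,0,0.2,0]]]' >/dev/null; python3 -c "$T"
python3 -m handwheel '[[[0,0,0,0],[0,0,0,0]]]' >/dev/null; python3 -c "$T"
python3 -m handwheel '[[[0,0,-0.2,0],[0,0,-0.2,0],[0,0,-0.2,0],[0,0,-0.2,0],[0,0,0,0]]]' >/dev/null; python3 -c "$T"

```

```text
t 11.8 tcp [553.4  -7.  234. ] jaw axis deg 8.2 tilt x [-0.062 -0.05  -0.997] w 71.8 F [-0.4  0.2  0.1] j6 -12.9
[ 20.58  11.12 -12.11   1.5  -71.09 -12.88]
t 12.0 tcp [554.2  -6.9 236. ] jaw axis deg 8.1 tilt x [-0.059 -0.049 -0.997] w 72.0 F [ 0.5 -0.3 -0.1] j6 -12.9
[ 20.57  11.01 -11.97   1.52 -71.15 -12.91]
t 12.5 tcp [553.   -7.1 199.6] jaw axis deg 8.1 tilt x [-0.061 -0.049 -0.997] w 72.0 F [-1.  -0.2  0.7] j6 -13.1
[ 20.57  12.47 -15.05   1.52 -66.76 -13.06]
```

```bash
T='from h import *
st();print(np.round(readout.get_state()["joints"],2))'
python3 -m handwheel '[[[0,0,0.3,0],[0,0,0.3,0],[0,0,0.3,0],[0,0,0.3,0],[0,0,0.3,0],[0,0,0.3,0],[0,0,0,0]]]' >/dev/null; python3 -c "$T"
python3 -m handwheel '[[[0,0,-0.8,0],[0,0,-0.8,0],[0,0,0,0],[0,0,0,0]]]' >/dev/null; python3 -c "$T"
python3 -m handwheel '[[[0,0,0,-1],[0,0,0,-1],[0,0,0,-1],[0,0,0,-1],[0,0,0,0]]]' >/dev/null; python3 -c "$T"

```

```text
t 13.2 tcp [554.1  -7.2 281. ] jaw axis deg 8.1 tilt x [-0.057 -0.049 -0.997] w 72.1 F [ 0.5 -0.3 -0.1] j6 -12.8
[ 20.57   9.47  -7.99   1.51 -76.57 -12.79]
t 13.6 tcp [554.8  -7.  217.8] jaw axis deg 8.1 tilt x [-0.053 -0.048 -0.997] w 72.0 F [ 0.8 -0.6  0.4] j6 -13.0
[ 20.57  11.55 -13.75   1.6  -68.5  -13.02]
t 14.1 tcp [557.7  -6.6 225.1] jaw axis deg -12.5 tilt x [-0.06  -0.026 -0.998] w 71.9 F [-0.1 -0.1  0.5] j6 -32.2
[ 19.61  11.77 -11.9    0.27 -70.05 -32.19]
```

```bash
T='from h import *
st();print(np.round(readout.get_state()["joints"],2))'
python3 -m handwheel '[[[0,0,0,-0.1],[0,0,0,-0.1],[0,0,0,-0.1],[0,0,0,-0.1],[0,0,0,-0.1],[0,0,0,-0.1],[0,0,0,-0.1],[0,0,0,-0.1]]]' >/dev/null; python3 -c "$T"
python3 -m handwheel '[[[0,0,0,0.1],[0,0,0,0.1],[0,0,0,0.1],[0,0,0,0.1],[0,0,0,0.1],[0,0,0,0.1],[0,0,0,0.1],[0,0,0,0.1]]]' >/dev/null; python3 -c "$T"
python3 -m handwheel '[[[0.1,0,0,0],[0.1,0,0,0],[0.1,0,0,0],[0.1,0,0,0]]]' >/dev/null; python3 -c "$T"
python3 -m handwheel '[[[-0.1,0,0,0],[-0.1,0,0,0],[-0.1,0,0,0],[-0.1,0,0,0]]]' >/dev/null; python3 -c "$T"

```

```text
t 14.9 tcp [558.4  -6.4 227.4] jaw axis deg -16.4 tilt x [-0.059 -0.022 -0.998] w 72.1 F [ 0.2  0.1 -0.2] j6 -35.8
[ 1.946e+01  1.172e+01 -1.156e+01  5.000e-02 -7.032e+01 -3.584e+01]
t 15.7 tcp [558.4  -6.4 227.3] jaw axis deg -12.1 tilt x [-0.057 -0.026 -0.998] w 72.1 F [-0.7 -0.5 -0.8] j6 -31.8
[ 19.65  11.67 -11.76   0.32 -70.17 -31.78]
t 16.1 tcp [575.6  -6.4 227.5] jaw axis deg -12.0 tilt x [-0.057 -0.026 -0.998] w 72.3 F [-1.   0.2 -0.4] j6 -31.2
[ 19.07  13.26  -9.67   0.36 -70.64 -31.18]
t 16.5 tcp [558.9  -6.5 226.7] jaw axis deg -12.1 tilt x [-0.058 -0.026 -0.998] w 71.8 F [-0.3 -0.2 -0.1] j6 -31.8
[ 19.62  11.77 -11.71   0.32 -70.17 -31.76]
```

```bash
T='from h import *
st()'
python3 -m handwheel '[[[-1,0,0,0],[-1,0,0,0],[0,0,0,0],[0,0,0,0]]]' >/dev/null; python3 -c "$T"
python3 -m handwheel '[[[0.3,0,0,0],[0.3,0,0,0],[0.3,0,0,0],[0.3,0,0,0],[0.3,0,0,0],[0.3,0,0,0],[0,0,0,0]]]' >/dev/null; python3 -c "$T"
python3 -m handwheel '[[[0,1,0,0],[0,1,0,0],[0,0,0,0],[0,0,0,0]]]' >/dev/null; python3 -c "$T"
python3 -m handwheel '[[[0,-0.3,0,0],[0,-0.3,0,0],[0,-0.3,0,0],[0,-0.3,0,0],[0,-0.3,0,0],[0,-0.3,0,0],[0,0,0,0]]]' >/dev/null; python3 -c "$T"

```

```text
t 16.9 tcp [474.5  -7.  226.3] jaw axis deg -12.1 tilt x [-0.058 -0.026 -0.998] w 71.9 F [ 0.3 -0.3  0.2] j6 -35.1
t 17.6 tcp [555.9  -7.1 224.9] jaw axis deg -12.1 tilt x [-0.059 -0.027 -0.998] w 72.1 F [-0.1  0.4 -1.2] j6 -31.9
t 18.0 tcp [556.6  74.4 223.4] jaw axis deg -12.3 tilt x [-0.062 -0.028 -0.998] w 72.0 F [0.  0.4 0.5] j6 -39.6
t 18.7 tcp [555.7  -7.4 223.7] jaw axis deg -12.5 tilt x [-0.062 -0.028 -0.998] w 72.1 F [0.8 0.7 0.8] j6 -32.2
```

```bash
T='from h import *
st()'
python3 -m handwheel '[[[0,0,0.35,0],[0,0,0.35,0],[0,0,0.35,0],[0,0,0.35,0],[0,0,0.35,0],[0,0,0.35,0],[0,0,0.35,0],[0,0,0.35,0]]]' >/dev/null; python3 -c "$T"
python3 -m handwheel '[[[0,0,-1,0],[0,0,-1,0],[0,0,-0.8,0],[0,0,0,0],[0,0,0,0]]]' >/dev/null; python3 -c "$T"
python3 -m handwheel '[[[0,0,0.35,0],[0,0,0.35,0],[0,0,0.35,0],[0,0,0.35,0],[0,0,0.35,0],[0,0,0.35,0],[0,0,0.35,0],[0,0,0.35,0]]]' >/dev/null; python3 -c "$T"
python3 -m handwheel '[[[0,0,-1,0],[0,0,0,0],[0,0,-1,0],[0,0,0,0],[0,0,-1,0],[0,0,0,0]]]' >/dev/null; python3 -c "$T"

```

```text
t 19.5 tcp [554.1 -10.1 337.5] jaw axis deg -12.7 tilt x [-0.067 -0.028 -0.997] w 71.7 F [0.3 0.4 0.6] j6 -32.1
t 20.0 tcp [556.4 -10.6 228. ] jaw axis deg -12.7 tilt x [-0.057 -0.027 -0.998] w 71.7 F [0.7 0.3 1.8] j6 -32.1
t 20.8 tcp [560.3 -11.2 360.2] jaw axis deg -12.6 tilt x [-0.04  -0.025 -0.999] w 72.2 F [0.2 0.6 0.3] j6 -32.0
t 21.4 tcp [568.3 -11.6 260.6] jaw axis deg -12.5 tilt x [-0.014 -0.024 -1.   ] w 72.0 F [-0.2  0.1  0.7] j6 -32.1
```

```bash
T='from h import *
st(564.5,-5,117)'
python3 -m handwheel '[[[0,0,0,0.3],[0,0,0,0.3],[0,0,0,0.3],[0,0,0,0.3],[0,0,0,0.3],[0,0,0,0.3],[0,0,0,0.3],[0,0,0,0.3]]]' >/dev/null; python3 -c "$T"
python3 -m handwheel '[[[0,0,0,0.3],[0,0,0,0.3],[0,0,0,0.3],[0,0,0,0.3],[0,0,0,0.3],[0,0,0,0.3],[0,0,0,0.3],[0,0,0,0]]]' >/dev/null; python3 -c "$T"
```

```text
t 22.2 tcp [574.7 -11.5 275.7] jaw axis deg 0.7 tilt x [ 0.01  -0.023 -1.   ] w 72.1 F [ 0.4  0.9 -0.3] j6 -19.2
units to go [-0.25  0.16 -3.97]
t 23.0 tcp [574.4 -11.6 275. ] jaw axis deg 12.2 tilt x [ 0.013 -0.022 -1.   ] w 71.9 F [ 0.3 -0.1  0.3] j6 -7.6
units to go [-0.25  0.17 -3.95]
```

```bash
T='from h import *
st(564.5,-5,117)'
python3 -m handwheel '[[[-0.25,0.17,0,-0.3],[0,0,-0.4,0],[0,0,-0.4,0],[0,0,-0.4,0],[0,0,-0.4,0],[0,0,-0.4,0],[0,0,-0.3,0],[0,0,0,0]]]' >/dev/null; python3 -c "$T"
```

```text
t 23.8 tcp [564.5  -4.5 181. ] jaw axis deg 10.6 tilt x [ 0.015 -0.021 -1.   ] w 71.6 F [ 0.1 -0.5 -0.1] j6 -10.7
units to go [ 0.   -0.01 -1.6 ]
```

```bash
T='from h import *
st(564.5,-5,117)'
python3 -m handwheel '[[[0,0,-0.3,0],[0,0,-0.3,0],[0,0,-0.3,0],[0,0,-0.3,0],[0,0,0,0],[0,0,0,0]]]' >/dev/null; python3 -c "$T
a=vision.capture('scene');cv2.imwrite('pics/s5z.png',cv2.resize(a[130:250,250:370],None,fx=5,fy=5))"
```

```text
t 24.4 tcp [565.2  -4.5 130. ] jaw axis deg 10.6 tilt x [ 0.017 -0.021 -1.   ] w 72.3 F [-0.6  0.9 -0.8] j6 -10.9
units to go [-0.02 -0.01 -0.32]
```

View pics/s5z.png

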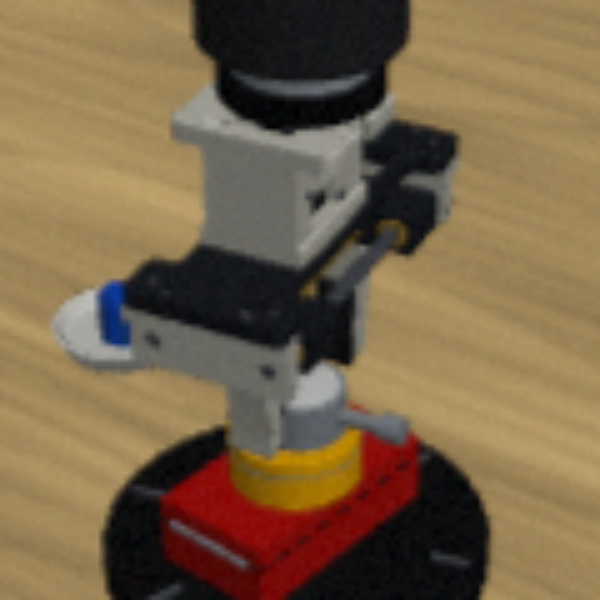

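The fingers straddle the gauge body, with the stem sticking out between them (crop (375,420)). Final descent and grip.

```bash
T='from h import *
st(564.5,-5,118)'
python3 -m handwheel '[[[-0.02,0,-0.2,0],[0,0,-0.09,0],[0,0,0,0],[0,0,0,0]]]' >/dev/null; python3 -c "$T"
python3 -m handwheel '[[[0,0,0,0],[0,0,0,0],[0,0,0,0],[0,0,0,0],[0,0,0,0],[0,0,0,0]]]' 35 20 >/dev/null; python3 -c "$T"
```

```text
t 24.85 tcp [565.   -4.3 118.4] jaw axis deg 10.6 tilt x [ 0.019 -0.021 -1.   ] w 72.1 F [ 0.6 -0.7  0.5] j6 -11.0
units to go [-0.01 -0.02 -0.01]
t 25.45 tcp [565.2  -4.2 119. ] jaw axis deg 10.6 tilt x [ 0.02 -0.02 -1.  ] w 45.4 F [ 0.8 -0.2 -0.7] j6 -11.0
units to go [-0.02 -0.02 -0.03]
```

```bash
T='from h import *
st(648.3,-233.6,118)'
python3 -m handwheel '[[[0,0,0.05,0],[0,0,0.1,0],[0,0,0.2,0],[0,0,0.3,0],[0,0,0.3,0],[0,0,0.2,0],[0,0,0,0]]]' >/dev/null; python3 -c "$T
a=vision.capture('scene');cv2.imwrite('pics/s6z.png',cv2.resize(a[130:250,250:370],None,fx=5,fy=5))"
```

```text
t 26.15 tcp [565.5  -4.2 170.2] jaw axis deg 10.6 tilt x [ 0.021 -0.02  -1.   ] w 46.2 F [ 0.5  0.2 -1. ] j6 -10.8
units to go [ 2.07 -5.74 -1.3 ]
```

View pics/s6z.png

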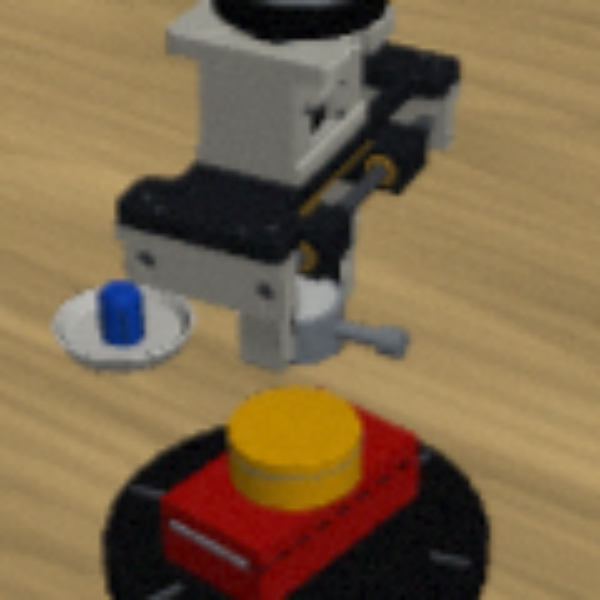

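The gauge is lifted level (crop (320,325)) and the tin is left in place (crop (295,445)). I carry it at a moderate speed to the rubber mat.

```bash
T='from h import *
st(648.3,-233.6,80)'
python3 -m handwheel '[[[0.06,-0.15,0,0],[0.14,-0.4,0,0],[0.14,-0.4,0,0],[0.14,-0.4,0,0],[0.14,-0.4,0,0],[0.14,-0.4,0,0],[0.14,-0.4,0,0],[0.14,-0.4,0,0]]]' >/dev/null
python3 -m handwheel '[[[0.14,-0.4,0,0],[0.14,-0.4,0,0],[0.14,-0.4,0,0],[0.14,-0.4,0,0],[0.14,-0.4,0,0],[0.14,-0.4,0,0],[0.14,-0.4,0,0],[0,0,0,0]]]' >/dev/null; python3 -c "$T"
```

```text
t 27.8 tcp [ 647.1 -251.2  161.9] jaw axis deg 10.7 tilt x [ 0.009 -0.021 -1.   ] w 45.9 F [ 0.2 -0.4  0. ] j6 14.6
units to go [ 0.03  0.44 -2.05]
```

```bash
T='from h import *
st(648.3,-233.6,9)'
python3 -m handwheel '[[[0.03,0.3,0,0],[0,0.14,-0.3,0],[0,0,-0.4,0],[0,0,-0.4,0],[0,0,-0.4,0],[0,0,-0.4,0],[0,0,-0.2,0],[0,0,0,0]]]' >/dev/null; python3 -c "$T"
```

```text
t 28.6 tcp [ 647.3 -226.9   71.6] jaw axis deg 10.9 tilt x [ 0.008 -0.019 -1.   ] w 45.5 F [ 0.6  0.2 -0. ] j6 12.6
units to go [ 0.02 -0.17 -1.56]
```

```bash
T='from h import *
st(648.3,-233.6,9)'
python3 -m handwheel '[[[0.02,-0.14,0,0],[0,0,-0.3,0],[0,0,-0.3,0],[0,0,-0.2,0],[0,0,-0.2,0],[0,0,0,0],[0,0,0,0]]]' >/dev/null; python3 -c "$T"
```

```text
t 29.3 tcp [ 649.1 -232.6   29.6] jaw axis deg 11.0 tilt x [ 0.01  -0.019 -1.   ] w 45.6 F [ 0.9  1.3 -0.8] j6 12.9
units to go [-0.02 -0.03 -0.51]
```

```bash
T='from h import *
st(648.3,-233.6,9)'
python3 -m handwheel '[[[-0.02,-0.03,-0.2,0],[0,0,-0.15,0],[0,0,-0.05,0],[0,0,0,0],[0,0,0,0]]]' >/dev/null; python3 -c "$T
a=vision.capture('scene');cv2.imwrite('pics/s7z.png',cv2.resize(a[150:270,190:310],None,fx=5,fy=5))"
```

```text
t 29.8 tcp [ 648.7 -234.    12.8] jaw axis deg 11.0 tilt x [ 0.011 -0.019 -1.   ] w 45.5 F [-0.3 -0.7 -1.1] j6 13.0
units to go [-0.01  0.01 -0.09]
```

View pics/s7z.png

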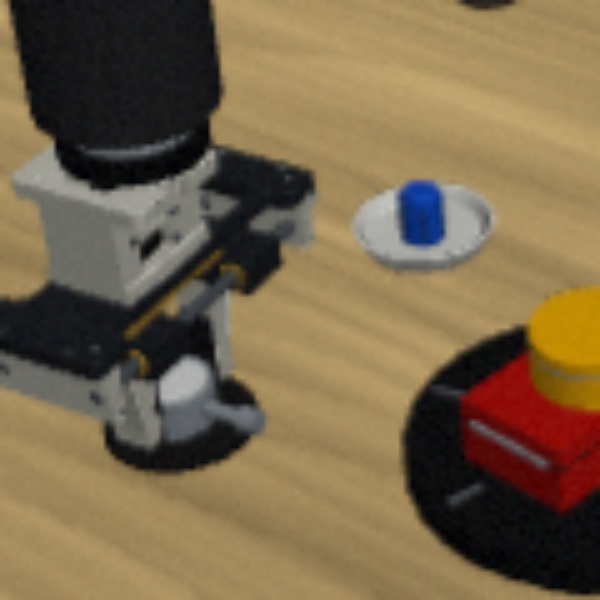

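The gauge hangs just above the mat, centred (crop (185,405)). I creep down to contact.

```bash
python3 -m handwheel '[[[0,0,-0.06,0],[0,0,-0.02,0],[0,0,0,0]]]'; python3 -m handwheel '[[[0,0,-0.02,0],[0,0,0,0]]]'; python3 -m handwheel '[[[0,0,-0.02,0],[0,0,0,0]]]'
```

```text
time_s: 30.15
tcp_pos: [0.6491, -0.234, 0.0101]
eef_rot: [111.5, 88.7, -57.6]
contact_force: [-0.2, 0.1, -1.5]
gripper_width: 0.0453
time_s: 30.35
tcp_pos: [0.6493, -0.234, 0.0093]
eef_rot: [112.0, 88.7, -57.1]
contact_force: [0.1, -0.2, -1.5]
gripper_width: 0.0455
time_s: 30.55
tcp_pos: [0.6495, -0.234, 0.0094]
eef_rot: [112.7, 88.6, -56.3]
contact_force: [0.2, -0.7, -1.5]
gripper_width: 0.0458
```

```bash
python3 -m handwheel '[[[0,0,-0.03,0],[0,0,0,0]]]'; python3 -m handwheel '[[[0,0,-0.04,0],[0,0,0,0]]]'
```

```text
time_s: 30.75
tcp_pos: [0.6497, -0.2341, 0.0094]
eef_rot: [113.8, 88.6, -55.2]
contact_force: [0.0, 0.4, -1.2]
gripper_width: 0.0458
time_s: 30.95
tcp_pos: [0.65, -0.2341, 0.0092]
eef_rot: [114.9, 88.5, -54.1]
contact_force: [-0.5, -0.5, -0.9]
gripper_width: 0.0453
```

```bash
python3 -m handwheel '[[[0,0,0,0],[0,0,0,0],[0,0,0,0],[0,0,0,0]]]' 66; python3 -m handwheel '[[[0,0,0.1,0],[0,0,0.3,0],[0,0,0.4,0],[0,0,0.4,0],[0,0,0.4,0],[0,0,0.4,0],[0,0,0.4,0],[0,0,0.4,0]]]';python3 -m handwheel '[[[-0.1,0.4,0.4,0],[-0.1,0.4,0.4,0],[-0.1,0.4,0.1,0],[-0.1,0.4,0,0],[-0.1,0.4,0,0],[0,0,0,0]]]' 86; python3 -c "
from h import *
st()
for n in ('scene','top'): cv2.imwrite(f'pics/{n}8.png',vision.capture(n))
a=cv2.imread('pics/scene8.png');cv2.imwrite('pics/s8z.png',cv2.resize(a[150:270,200:340],None,fx=5,fy=5))
a=cv2.imread('pics/top8.png');cv2.imwrite('pics/t8z.png',cv2.resize(a[130:260,280:430],None,fx=4,fy=4))
"
```

```text
time_s: 31.35
tcp_pos: [0.6501, -0.2342, 0.0085]
eef_rot: [115.0, 88.5, -54.0]
contact_force: [0.4, -0.2, -0.4]
gripper_width: 0.0652
time_s: 32.15
tcp_pos: [0.6489, -0.2343, 0.128]
eef_rot: [111.2, 88.6, -57.7]
contact_force: [0.3, -0.4, -0.5]
gripper_width: 0.0664
time_s: 32.75
tcp_pos: [0.6276, -0.1472, 0.1711]
eef_rot: [121.7, 88.4, -47.2]
contact_force: [-0.0, -0.3, -0.3]
gripper_width: 0.0864
t 32.75 tcp [ 627.6 -147.2  171.1] jaw axis deg 11.1 tilt x [ 0.019 -0.021 -1.   ] w 86.4 F [-0.  -0.3 -0.3] j6 5.5
```

View pics/s8z.png

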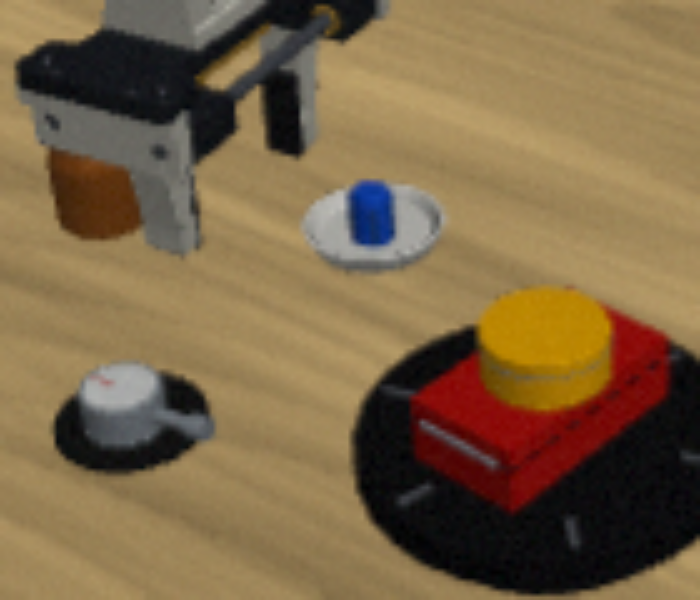

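View pics/t8z.png

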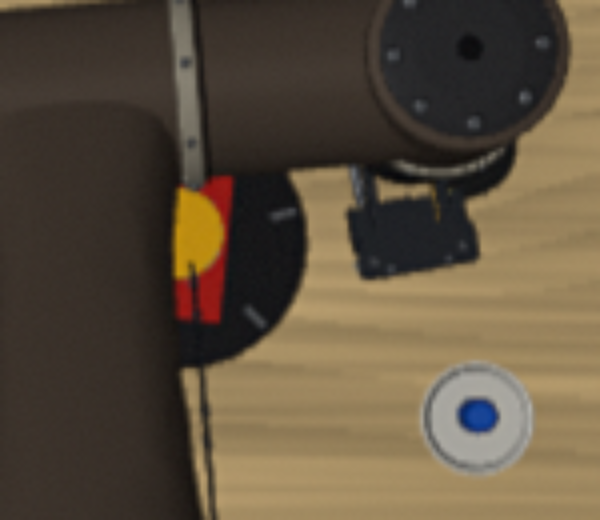

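The gauge stands flat on the mat (crop (120,405)), and the cap is still in the dish. The tin sits on the box (crop (545,345)); I fix its centre from the scene view.

```bash
python3 - <<'E'
from h import *
sc=cv2.imread('pics/scene8.png');h,s,v=[hsv(sc)[...,i] for i in range(3)]
c=blobs((h>17)&(h<32)&(s>190)&(v>90),(285,195,335,240))[0];x,y,w,hh=cv2.boundingRect(c);print(x,y,w,hh)
q=np.array([a[0] for a in c]);q=q[q[:,1]<y+hh*.42]
b=np.array([onz('scene',a,.114)[:2]*1000 for a in q]);A=np.c_[2*b,np.ones(len(b))];k=np.linalg.lstsq(A,(b**2).sum(1),rcond=None)[0];print('tin',k[:2],np.sqrt(k[2]+k[0]**2+k[1]**2))
# gauge check
g=blobs((s<70)&(v>110),(212,218,236,236),5)
for a in g: print(cv2.boundingRect(a),cv2.fitEllipse(a)[0] if len(a)>5 else '')
print('gauge expected',proj('scene',(.648,-.2344,.028)))
st(566,-7.5,91)
E
```

```text
295 207 27 25
tin [567.24774554  -8.45269779] 31.453081352138575
(216, 222, 16, 11) (223.7146759033203, 227.0888214111328)
gauge expected [224.54309889 226.81447698]
t 32.85 tcp [ 628.1 -148.7  170.9] jaw axis deg 11.1 tilt x [ 0.019 -0.021 -1.   ] w 85.9 F [-0.6  0.1 -0.9] j6 5.6
units to go [-1.55  3.53 -2.  ]
```

```bash
T='from h import *
st(566.5,-8,91)'
python3 -m handwheel '[[[-0.18,0.35,0,0],[-0.18,0.4,0,0],[-0.18,0.4,0,0],[-0.18,0.4,0,0],[-0.18,0.4,0,0],[-0.18,0.4,0,0],[-0.18,0.4,0,0],[-0.1,0.2,0,0]]]' >/dev/null
python3 -m handwheel '[[[0,0,0,0],[0,0,0,0]]]' >/dev/null; python3 -c "$T"
```

```text
t 33.85 tcp [566.7 -23.7 166.7] jaw axis deg 10.9 tilt x [ 0.012 -0.022 -1.   ] w 85.9 F [-0.3 -0.2  0.3] j6 -8.3
units to go [-0.01  0.39 -1.89]
```

```bash
T='from h import *
st(566.5,-8,91)'
python3 -m handwheel '[[[0,0.35,0,0],[0,0,-0.2,0],[0,0,-0.3,0],[0,0,-0.3,0],[0,0,-0.2,0],[0,0,0,0],[0,0,0,0]]]' >/dev/null; python3 -c "$T"
```

```text
t 34.55 tcp [566.5 -10.7 121.6] jaw axis deg 10.8 tilt x [ 0.009 -0.023 -1.   ] w 86.1 F [ 0.1 -0.7 -0.5] j6 -10.1
units to go [-0.    0.07 -0.76]
```

```bash
T='from h import *
st(566.5,-8,91)'
python3 -m handwheel '[[[0,0.08,-0.2,0],[0,0,-0.2,0],[0,0,-0.2,0],[0,0,0,0],[0,0,0,0]]]' >/dev/null; python3 -c "$T"
```

```text
t 35.05 tcp [566.9  -7.3  95.9] jaw axis deg 10.8 tilt x [ 0.01  -0.023 -1.   ] w 86.1 F [0.2 0.9 0.2] j6 -10.6
units to go [-0.01 -0.02 -0.12]
```

```bash
T='from h import *
st(566.5,-8,91)'
python3 -m handwheel '[[[-0.01,-0.02,-0.1,0],[0,0,0,0],[0,0,0,0]]]' >/dev/null; python3 -c "$T"
python3 -m handwheel '[[[0,0,0,0],[0,0,0,0],[0,0,0,0],[0,0,0,0],[0,0,0,0]]]' 55 20 >/dev/null; python3 -c "$T"
python3 -c "from h import *
a=vision.capture('scene');cv2.imwrite('pics/s9z.png',cv2.resize(a[150:270,250:370],None,fx=5,fy=5))"
```

```text
t 35.35 tcp [566.8  -8.1  92. ] jaw axis deg 10.8 tilt x [ 0.011 -0.023 -1.   ] w 85.8 F [-0.3 -0.8  0. ] j6 -10.5
units to go [-0.01  0.   -0.02]
t 35.85 tcp [567.   -8.1  92.5] jaw axis deg 10.8 tilt x [ 0.012 -0.023 -1.   ] w 65.4 F [ 0.2 -0.9 -1.7] j6 -10.5
units to go [-0.01  0.   -0.04]
```

View pics/s9z.png

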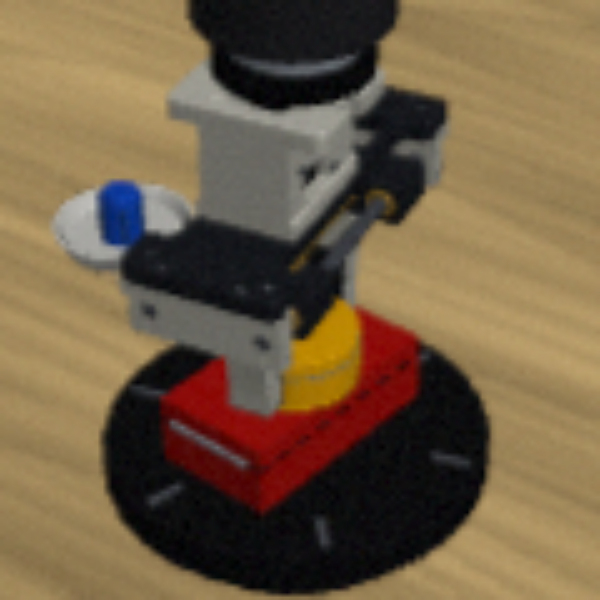

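Tin gripped at 65.4 mm. I lift it and carry it to the cork mat at (649, 267).

```bash
T='from h import *
st(649.3,267.5,60)'
python3 -m handwheel '[[[0,0,0.05,0],[0,0,0.1,0],[0,0,0.2,0],[0,0,0.3,0],[0,0,0.3,0],[0,0,0.2,0],[0,0,0,0]]]' >/dev/null
python3 -m handwheel '[[[0.06,0.15,0,0],[0.11,0.4,0,0],[0.11,0.4,0,0],[0.11,0.4,0,0],[0.11,0.4,0,0],[0.11,0.4,0,0],[0.11,0.4,0,0],[0.11,0.4,0,0]]]' >/dev/null
python3 -c "$T"
python3 -m handwheel '[[[0.11,0.4,0,0],[0.11,0.4,0,0],[0.11,0.4,0,0],[0.11,0.4,0,0],[0.11,0.4,0,0],[0.11,0.4,0,0],[0.11,0.4,0,0],[0,0,0,0]]]' >/dev/null; python3 -c "$T"
```

```text
t 37.4 tcp [601.8 119.9 142.1] jaw axis deg 10.7 tilt x [ 0.011 -0.023 -1.   ] w 65.5 F [ 0.9  0.  -1.5] j6 -20.6
units to go [ 1.19  3.69 -2.05]
t 38.2 tcp [636.  244.8 141.4] jaw axis deg 10.8 tilt x [ 0.011 -0.023 -1.   ] w 65.3 F [-0.1 -0.6 -1.7] j6 -28.2
units to go [ 0.33  0.57 -2.04]
```

```bash
T='from h import *
st(649.3,267.5,11.5)'
python3 -m handwheel '[[[0.2,0.3,0,0],[0.12,0.22,0,0],[0,0,-0.2,0],[0,0,-0.3,0],[0,0,-0.4,0],[0,0,-0.3,0],[0,0,0,0],[0,0,0,0]]]' >/dev/null; python3 -c "$T"
```

```text
t 39.0 tcp [647.2 264.6  87.8] jaw axis deg 10.7 tilt x [ 0.007 -0.025 -1.   ] w 65.5 F [ 0.8  0.  -1.4] j6 -29.1
units to go [ 0.05  0.07 -1.91]
```

```bash
T='from h import *
st(649.3,267.5,11.5)'
python3 -m handwheel '[[[0.05,0.07,-0.2,0],[0,0,-0.3,0],[0,0,-0.4,0],[0,0,-0.4,0],[0,0,-0.2,0],[0,0,0,0],[0,0,0,0]]]' >/dev/null; python3 -c "$T
a=vision.capture('scene');cv2.imwrite('pics/s10.png',a);cv2.imwrite('pics/s10z.png',cv2.resize(a[220:360,320:500],None,fx=4.2,fy=4.2))"
```

```text
t 39.7 tcp [650.4 268.1  25.3] jaw axis deg 10.7 tilt x [ 0.01  -0.023 -1.   ] w 65.5 F [ 0.1  1.6 -0.7] j6 -29.5
units to go [-0.03 -0.01 -0.34]
```

View pics/s10z.png

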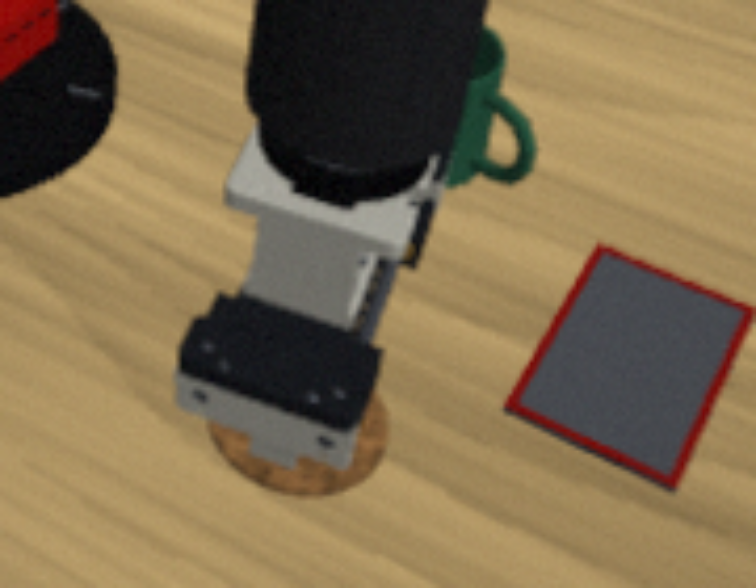

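The gripper is over the cork (crop (300,440)), well clear of the mug. I lower it to contact.

```bash
python3 -m handwheel '[[[-0.03,-0.01,-0.2,0],[0,0,-0.08,0],[0,0,0,0],[0,0,0,0]]]'; python3 -m handwheel '[[[0,0,-0.03,0],[0,0,0,0]]]'; python3 -m handwheel '[[[0,0,-0.03,0],[0,0,0,0]]]'; python3 -m handwheel '[[[0,0,-0.03,0],[0,0,0,0]]]'
```

```text
time_s: 40.15
tcp_pos: [0.65, 0.2684, 0.0152]
eef_rot: [109.5, 88.6, -59.8]
contact_force: [-0.0, -0.1, -0.5]
gripper_width: 0.0651
time_s: 40.35
tcp_pos: [0.6502, 0.2685, 0.0143]
eef_rot: [110.8, 88.6, -58.5]
contact_force: [-0.3, 0.4, -1.2]
gripper_width: 0.0655
time_s: 40.55
tcp_pos: [0.6504, 0.2686, 0.0133]
eef_rot: [111.7, 88.6, -57.6]
contact_force: [0.0, 1.1, -1.0]
gripper_width: 0.0655
time_s: 40.75
tcp_pos: [0.6504, 0.2687, 0.012]
eef_rot: [112.1, 88.6, -57.2]
contact_force: [-0.3, -0.3, -2.1]
gripper_width: 0.0656
```

```bash
python3 -m handwheel '[[[-0.02,-0.02,-0.02,0],[0,0,0,0]]]'; python3 -m handwheel '[[[0,0,-0.03,0],[0,0,0,0]]]'; python3 -m handwheel '[[[0,0,-0.03,0],[0,0,0,0]]]'
```

```text
time_s: 40.95
tcp_pos: [0.6501, 0.2682, 0.0117]
eef_rot: [115.1, 88.6, -54.2]
contact_force: [-0.0, -0.0, -1.0]
gripper_width: 0.0655
time_s: 41.15
tcp_pos: [0.6502, 0.2683, 0.0118]
eef_rot: [115.9, 88.6, -53.4]
contact_force: [0.4, -0.0, -1.7]
gripper_width: 0.0651
time_s: 41.35
tcp_pos: [0.6502, 0.2684, 0.0117]
eef_rot: [117.2, 88.5, -52.0]
contact_force: [0.1, 0.3, -0.7]
gripper_width: 0.0658
```

Stopped at the expected height, so I release.

```bash
python3 -m handwheel '[[[0,0,0,0],[0,0,0,0],[0,0,0,0],[0,0,0,0],[0,0,0,0]]]' 86; python3 -m handwheel '[[[0,0,0.1,0],[0,0,0.3,0],[0,0,0.4,0],[0,0,0.4,0],[0,0,0.4,0],[0,0,0.4,0],[0,0,0.4,0],[0,0,0.4,0]]]';python3 -m handwheel '[[[-0.1,-0.4,0.4,0],[-0.1,-0.4,0.4,0],[-0.1,-0.4,0.4,0],[-0.1,-0.4,0,0],[-0.1,-0.4,0,0],[0,0,0,0]]]' 86; python3 -c "
from h import *
st()
for n in ('scene','top'): cv2.imwrite(f'pics/{n}11.png',vision.capture(n))
a=cv2.imread('pics/scene11.png');cv2.imwrite('pics/s11z.png',cv2.resize(a[180:350,240:500],None,fx=3,fy=3))
a=cv2.imread('pics/top11.png');cv2.imwrite('pics/t11z.png',cv2.resize(a[130:260,180:380],None,fx=4,fy=4))
"
```

```text
time_s: 41.85
tcp_pos: [0.6503, 0.2682, 0.0111]
eef_rot: [116.6, 88.5, -52.6]
contact_force: [0.4, 0.2, 0.7]
gripper_width: 0.0859
time_s: 42.65
tcp_pos: [0.6496, 0.2675, 0.131]
eef_rot: [113.9, 88.5, -55.3]
contact_force: [-0.1, 0.3, 0.8]
gripper_width: 0.0861
time_s: 43.25
tcp_pos: [0.6283, 0.1805, 0.1887]
eef_rot: [129.0, 88.4, -40.2]
contact_force: [0.5, -0.3, -0.2]
gripper_width: 0.0857
t 43.25 tcp [628.3 180.5 188.7] jaw axis deg 10.8 tilt x [ 0.021 -0.018 -1.   ] w 85.7 F [ 0.5 -0.3 -0.2] j6 -24.0
```

View pics/s11z.png

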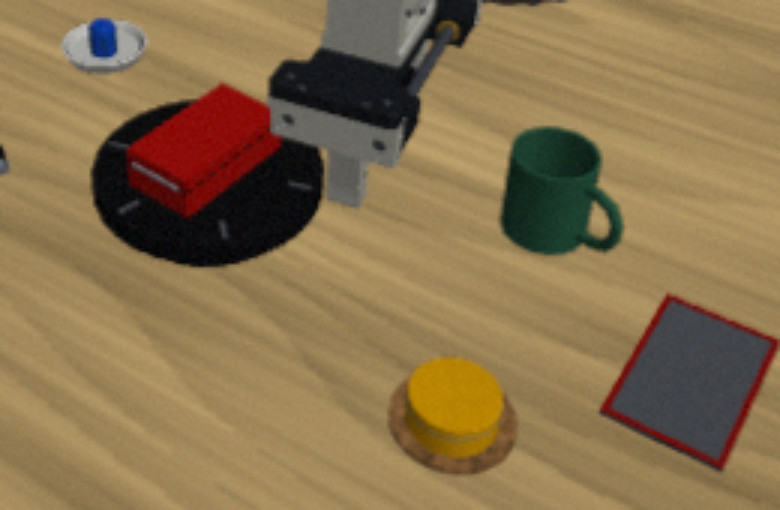

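View pics/t11z.png

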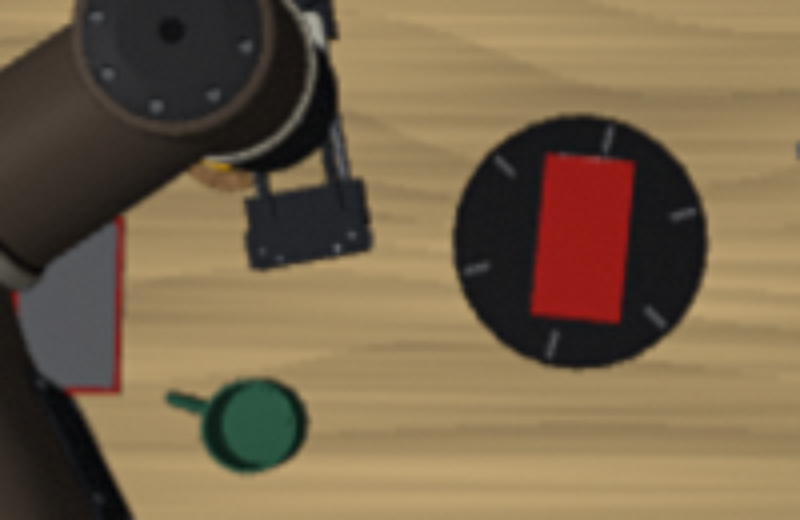

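The tin stands on the cork (scene crop (455,400)) and the box lies alone on the caddy (top crop (582,240)). I measure the box and the pad.

```bash
python3 - <<'E'
from h import *
im=cv2.imread('pics/top11.png');h,s,v=[hsv(im)[...,i] for i in range(3)]
red=((h<8)|(h>170))&(s>140)
c=blobs(red,(305,160,345,215))[0];hull=cv2.convexHull(c)
p=wc('top',c,.086)*1000;r=cv2.minAreaRect(p);print('box',r);
u=np.array([np.cos(np.radians(-4.7)),np.sin(np.radians(-4.7))])
# sides: points grouped by y' edge, line fits
cpt=np.array(r[0]);n=np.array([-u[1],u[0]]);d=(p-cpt)
a=d@u;b=d@n
for sgn in(1,-1):
    e=p[(np.abs(a)<45)&(b*sgn>25)];vx,vy,x0,y0=cv2.fitLine(e,cv2.DIST_HUBER,0,.01,.01).ravel();print('long edge',np.degrees(np.arctan2(vy,vx)),'mid',e.mean(0))
    e=p[(np.abs(b)<22)&(a*sgn>50)];vx,vy,x0,y0=cv2.fitLine(e,cv2.DIST_HUBER,0,.01,.01).ravel();print('short edge',np.degrees(np.arctan2(vy,vx)),'mid',e.mean(0))
# scene top face far/left corners
im=cv2.imread('pics/top0.png');h,s,v=[hsv(im)[...,i] for i in range(3)]
m=((h<8)|(h>170))&(s>110)|(s<60)&(v<110)
c=blobs(m,(170,170,225,240))[0];p=wc('top',c,.004)*1000;r=cv2.minAreaRect(p);cpt=np.array(r[0]);d=p-cpt;print('pad',r)
for sgn in(1,-1):
    e=p[(np.abs(d[:,0])<60)&(d[:,1]*sgn>36)];vx,vy,_,_=cv2.fitLine(e,cv2.DIST_HUBER,0,.01,.01).ravel();print('pad long',np.degrees(np.arctan2(vy,vx)),e.mean(0))
    e=p[(np.abs(d[:,1])<35)&(d[:,0]*sgn>60)];vx,vy,_,_=cv2.fitLine(e,cv2.DIST_HUBER,0,.01,.01).ravel();print('pad short',np.degrees(np.arctan2(vy,vx)),e.mean(0))
im=cv2.imread('pics/scene11.png');h,s,v=[hsv(im)[...,i] for i in range(3)]
m=((h<8)|(h>170))&(s>100)|(s<60)&(v<110)
c=blobs(m,(430,270,510,345))[0];p=wc('scene',c,.004)*1000;print('pad scene',cv2.minAreaRect(p))
E
```

```text
box ((564.9424438476562, -11.310089111328125), (69.76897430419922, 123.08712768554688), 85.25025177001953)
long edge -4.3206205 mid [566.45233   21.832794]
short edge 85.20039 mid [624.38544 -16.42512]
long edge -4.435145 mid [561.376    -44.567432]
short edge 85.061714 mid [504.85294    -6.0208445]
pad ((513.6531372070312, 392.1112365722656), (135.5550537109375, 84.553955078125), 0.7233549952507019)
pad long -0.378294 [512.96375 432.7594 ]
pad short 87.452095 [580.31647 392.08942]
pad long -0.40034515 [514.063  351.6866]
pad short -89.27607 [445.8599 392.9886]
pad scene ((511.9229736328125, 391.78387451171875), (143.6901397705078, 85.51134490966797), 0.24209783971309662)
```

```bash
T='from h import *
st(564.6,-11.3,130)'
python3 -m handwheel '[[[-0.1,-0.3,0,0.35],[-0.13,-0.4,0,0.35],[-0.13,-0.4,0,0.35],[-0.13,-0.4,0,0.35],[-0.13,-0.4,0,0.35],[-0.13,-0.4,0,0.35],[-0.13,-0.4,0,0.35],[-0.13,-0.4,0,0.35]]]' >/dev/null;python3 -c "$T"
python3 -m handwheel '[[[-0.13,-0.4,0,0.35],[-0.13,-0.4,0,0.35],[-0.13,-0.4,0,0.35],[0,-0.3,0,0.35],[0,0,0,0.35],[0,0,0,0.35],[0,0,0,0.35],[0,0,0,0.35]]]' >/dev/null;python3 -c "$T"
python3 -m handwheel '[[[0,0,0,0.35],[0,0,0,0.35],[0,0,0,0.35],[0,0,0,0.35],[0,0,0,0.35],[0,0,0,0.35],[0,0,0,0.35],[0,0,0,0.35]]]' >/dev/null;python3 -c "$T"
```

```text
t 44.15 tcp [586.4  57.6 180.8] jaw axis deg 25.7 tilt x [ 0.016 -0.017 -1.   ] w 85.7 F [ 0.5  0.3 -0.7] j6 -0.5
units to go [-0.55 -1.72 -1.27]
t 44.95 tcp [568.6  -4.6 174.5] jaw axis deg 40.3 tilt x [ 0.01  -0.017 -1.   ] w 85.9 F [-0.  -0.3  0. ] j6 19.6
units to go [-0.1  -0.17 -1.11]
t 45.75 tcp [568.1  -2.  167.9] jaw axis deg 55.1 tilt x [ 0.004 -0.018 -1.   ] w 85.9 F [-1.   0.7 -0.4] j6 34.3
units to go [-0.09 -0.23 -0.95]
```

```bash
T='from h import *
st(564.6,-11.3,130)'
python3 -m handwheel '[[[0,0,0.1,0.35],[0,-0.1,0.1,0.35],[0,-0.1,0.1,0.35],[0,0,0,0.35],[0,0,0,0.35],[0,0,0,0.35],[0,0,0,0.35],[0,0,0,0.35]]]' >/dev/null;python3 -c "$T"
python3 -m handwheel '[[[0,0,0,0.35],[0,0,0,0.35],[0,0,0,0.35],[0,0,0,0.35],[0,0,0,0.35],[0,0,0,0.35],[0,0,0,0.35],[0,0,0,0.35]]]' >/dev/null;python3 -c "$T"
```

```text
t 46.55 tcp [567.7  -7.5 173.7] jaw axis deg 70.0 tilt x [-0.002 -0.02  -1.   ] w 86.1 F [ 0.6 -0.7 -1.5] j6 49.6
units to go [-0.08 -0.09 -1.09]
t 47.35 tcp [567.3  -4.8 167. ] jaw axis deg 84.8 tilt x [-0.006 -0.024 -1.   ] w 86.0 F [ 1.   0.2 -1.2] j6 64.0
units to go [-0.07 -0.16 -0.93]
```

```bash
T='from h import *
st(564.6,-11.5,56)'
python3 -m handwheel '[[[-0.07,-0.16,0,0.15],[0,0,-0.2,0],[0,0,-0.3,0],[0,0,-0.3,0],[0,0,-0.2,0],[0,0,0,0],[0,0,0,0]]]' >/dev/null;python3 -c "$T
a=vision.capture('scene');cv2.imwrite('pics/s12z.png',cv2.resize(a[150:270,250:370],None,fx=5,fy=5))"
```

```text
t 48.05 tcp [563.  -11.4 120.1] jaw axis deg 85.6 tilt x [-0.012 -0.026 -1.   ] w 86.2 F [-0.3  0.8  0. ] j6 65.1
units to go [ 0.04 -0.   -1.6 ]
```

View pics/s12z.png

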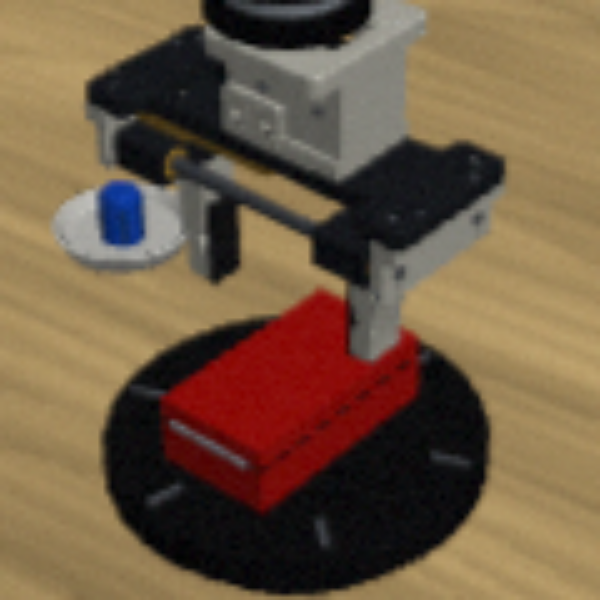

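The open jaws straddle the box across its short side. I descend.

```bash
T='from h import *
st(564.6,-11.5,56)'
python3 -m handwheel '[[[0.04,0,-0.2,0],[0,0,-0.3,0],[0,0,-0.3,0],[0,0,-0.3,0],[0,0,-0.1,0],[0,0,0,0],[0,0,0,0]]]' >/dev/null;python3 -c "$T"
```

```text
t 48.8 tcp [564.7 -11.4  67.9] jaw axis deg 85.6 tilt x [-0.011 -0.026 -1.   ] w 85.8 F [-0.7 -0.6 -0.4] j6 64.9
units to go [-0.  -0.  -0.3]
```

```bash
T='from h import *
st(564.6,-11.5,56)'
python3 -m handwheel '[[[0,0,-0.15,0],[0,0,-0.1,0],[0,0,0,0],[0,0,0,0]]]' >/dev/null;python3 -c "$T"
python3 -m handwheel '[[[0,0,0,0],[0,0,0,0],[0,0,0,0],[0,0,0,0],[0,0,0,0],[0,0,0,0]]]' 55 25 >/dev/null;python3 -c "$T"
```

```text
t 49.2 tcp [565.4 -11.2  58. ] jaw axis deg 85.6 tilt x [-0.01  -0.025 -1.   ] w 86.2 F [ 0.1 -0.2  0.6] j6 64.9
units to go [-0.02 -0.01 -0.05]
t 49.8 tcp [565.8 -11.1  58.5] jaw axis deg 85.6 tilt x [-0.009 -0.025 -1.   ] w 66.5 F [ 0.6 -0.2 -0.4] j6 64.9
units to go [-0.03 -0.01 -0.06]
```

```bash
T='from h import *
st(514,392,100)'
python3 -m handwheel '[[[0,0,0.05,0],[0,0,0.1,0],[0,0,0.2,0],[0,0,0.3,0],[0,0,0.4,0],[0,0,0.4,0],[0,0,0.3,0],[0,0,0,0]]]' >/dev/null;python3 -c "$T
a=vision.capture('scene');cv2.imwrite('pics/s13z.png',cv2.resize(a[130:270,240:380],None,fx=4,fy=4))"
```

```text
t 50.6 tcp [565.2 -11.3 134.9] jaw axis deg 85.5 tilt x [-0.008 -0.025 -1.   ] w 65.9 F [ 2.3  0.1 -2.2] j6 65.2
units to go [-1.28 10.08 -0.87]
```

View pics/s13z.png

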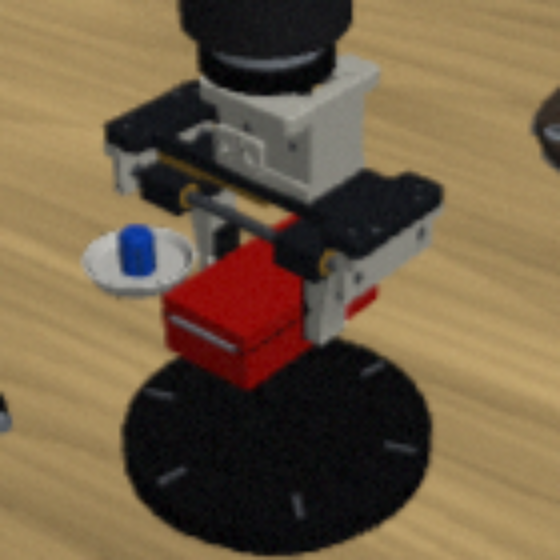

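The box is lifted level and the caddy is empty. I carry it towards the pad, going up a little and turning +4°.

```bash
T='from h import *
st(514,392,100)'
python3 -m handwheel '[[[0,0.2,0.1,0],[-0.05,0.4,0.15,0],[-0.05,0.45,0.15,0],[-0.05,0.45,0.1,0],[-0.05,0.45,0,0],[-0.05,0.45,0,0],[-0.05,0.45,0,0],[-0.05,0.45,0,0]]]' >/dev/null;python3 -c "$T"
python3 -m handwheel '[[[-0.05,0.45,0,0.15],[-0.05,0.45,0,0.15],[-0.05,0.45,0,0.15],[-0.05,0.45,0,0.15],[-0.05,0.45,0,0.1],[-0.05,0.45,0,0.1],[-0.05,0.45,0,0],[-0.05,0.45,0,0]]]' >/dev/null;python3 -c "$T"
```

```text
t 51.45 tcp [546.3 130.2 152.7] jaw axis deg 85.4 tilt x [-0.016 -0.026 -1.   ] w 66.0 F [ 0.4  0.5 -2.6] j6 51.0
units to go [-0.81  6.55 -1.32]
t 52.25 tcp [523.9 288.8 150.7] jaw axis deg 89.8 tilt x [-0.019 -0.031 -0.999] w 65.9 F [ 1.  -0.3 -2. ] j6 41.8
units to go [-0.25  2.58 -1.27]
```

```bash
T='from h import *
st(514,392,14.5)'
python3 -m handwheel '[[[-0.03,0.45,0,0],[-0.03,0.45,0,0],[-0.03,0.45,0,0],[-0.03,0.4,0,0],[-0.03,0.3,0,0],[0,0,0,0],[0,0,0,0]]]' >/dev/null;python3 -c "$T"
```

```text
t 52.95 tcp [516.7 381.2 149.7] jaw axis deg 89.9 tilt x [-0.019 -0.032 -0.999] w 66.0 F [-0.3 -0.7 -2.5] j6 35.9
units to go [-0.07  0.27 -3.38]
```

```bash
T='from h import *
st(514,392,14.5)'
python3 -m handwheel '[[[-0.07,0.27,0,0],[0,0,-0.3,0],[0,0,-0.4,0],[0,0,-0.4,0],[0,0,-0.4,0],[0,0,-0.3,0],[0,0,0,0],[0,0,0,0]]]' >/dev/null;python3 -c "$T"
```

```text
t 53.75 tcp [513.4 390.   72.7] jaw axis deg 89.7 tilt x [-0.02  -0.033 -0.999] w 66.3 F [ 0.   0.7 -2.1] j6 35.0
units to go [ 0.01  0.05 -1.45]
```

```bash
T='from h import *
st(514,392.5,14.5)'
python3 -m handwheel '[[[0.01,0.06,-0.2,0],[0,0,-0.3,0],[0,0,-0.3,0],[0,0,-0.2,0],[0,0,0,0],[0,0,0,0]]]' >/dev/null;python3 -c "$T
a=vision.capture('scene');cv2.imwrite('pics/s14.png',a);cv2.imwrite('pics/s14z.png',cv2.resize(a[200:350,360:540],None,fx=4,fy=4))"
```

```text
t 54.35 tcp [514.4 393.2  30.4] jaw axis deg 89.7 tilt x [-0.019 -0.031 -0.999] w 66.0 F [ 0.2  0.8 -1.3] j6 34.9
units to go [-0.01 -0.02 -0.4 ]
```

View pics/s14z.png

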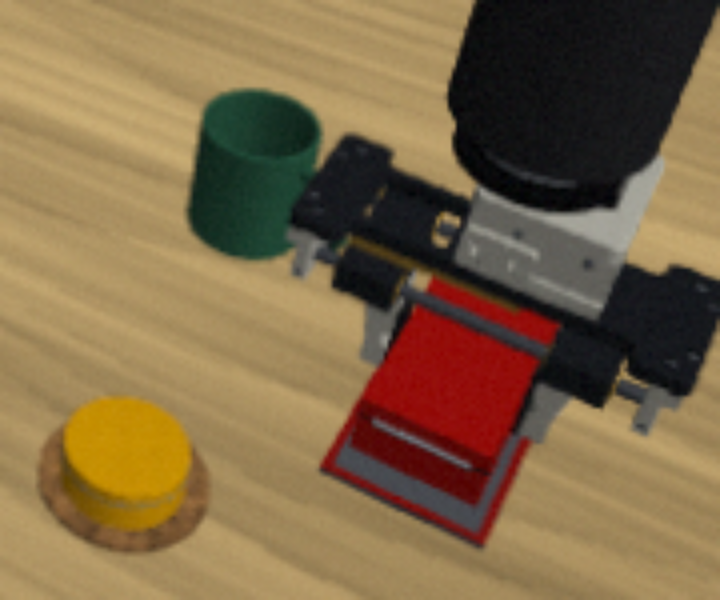

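The box hovers over the pad, aligned with it (crop (450,380)), and the gripper is clear of the mug. I lower it.

```bash
python3 -m handwheel '[[[-0.01,-0.02,-0.15,0],[0,0,-0.1,0],[0,0,0,0],[0,0,0,0]]]';python3 -m handwheel '[[[0,0,-0.05,0],[0,0,0,0]]]';python3 -m handwheel '[[[0,0,-0.03,0],[0,0,0,0]]]';python3 -m handwheel '[[[0,0,-0.03,0],[0,0,0,0]]]'
```

```text
time_s: 54.8
tcp_pos: [0.5144, 0.3927, 0.0206]
eef_rot: [-30.7, 88.0, -121.0]
contact_force: [-0.5, -0.5, -2.0]
gripper_width: 0.066
time_s: 55.0
tcp_pos: [0.5145, 0.3929, 0.0188]
eef_rot: [-30.6, 88.0, -120.9]
contact_force: [0.4, 0.6, -2.7]
gripper_width: 0.0662
time_s: 55.2
tcp_pos: [0.5146, 0.393, 0.0177]
eef_rot: [-30.6, 88.1, -120.8]
contact_force: [-0.4, 0.0, -1.9]
gripper_width: 0.0663
time_s: 55.4
tcp_pos: [0.5147, 0.393, 0.0164]
eef_rot: [-30.5, 88.1, -120.8]
contact_force: [-0.4, 0.2, -2.1]
gripper_width: 0.0661
```

```bash
python3 -m handwheel '[[[-0.01,-0.02,-0.03,0],[0,0,0,0]]]';python3 -m handwheel '[[[0,0,-0.03,0],[0,0,0,0]]]';python3 -m handwheel '[[[0,0,-0.03,0],[0,0,0,0]]]';python3 -m handwheel '[[[0,0,-0.04,0],[0,0,0,0]]]'; python3 -c "from h import *
st(514,392.5,14.5)"
```

```text
time_s: 55.6
tcp_pos: [0.5143, 0.3922, 0.0152]
eef_rot: [-30.4, 88.1, -120.7]
contact_force: [-0.1, 0.9, -1.8]
gripper_width: 0.066
time_s: 55.8
tcp_pos: [0.5146, 0.3925, 0.015]
eef_rot: [-29.7, 88.1, -120.0]
contact_force: [-0.6, 0.5, -0.4]
gripper_width: 0.066
time_s: 56.0
tcp_pos: [0.5147, 0.3926, 0.0149]
eef_rot: [-29.1, 88.2, -119.3]
contact_force: [-0.2, -0.1, -0.9]
gripper_width: 0.066
time_s: 56.2
tcp_pos: [0.5149, 0.3928, 0.0149]
eef_rot: [-28.3, 88.2, -118.5]
contact_force: [0.1, 0.0, -0.7]
gripper_width: 0.0663
t 56.2 tcp [514.9 392.8  14.9] jaw axis deg 89.8 tilt x [-0.015 -0.027 -1.   ] w 66.3 F [ 0.1  0.  -0.7] j6 34.9
units to go [-0.02 -0.01 -0.01]
```

The box is resting on the pad, and the tilt is returning to its value at the grasp, so the box is flat. One more small press, then release.

```bash
python3 -m handwheel '[[[-0.02,0,-0.05,0],[0,0,-0.04,0],[0,0,0,0]]]'; python3 -m handwheel '[[[0,0,0,0],[0,0,0,0],[0,0,0,0],[0,0,0,0],[0,0,0,0]]]' 86; python3 -m handwheel '[[[0,0,0.1,0],[0,0,0.2,0],[0,0,0.3,0],[0,0,0.4,0],[0,0,0.4,0],[0,0,0.4,0],[0,0,0.4,0],[0,0,0.4,0]]]'; python3 -m handwheel '[[[0,-0.4,0.4,0],[0,-0.4,0.4,0],[0,-0.4,0.2,0],[0,-0.4,0,0],[0,-0.4,0,0],[0,-0.4,0,0],[0,-0.4,0,0],[0,-0.4,0,0]]]';  python3 -m handwheel '[[[-0.3,-0.4,0,0],[-0.3,-0.4,0,0],[-0.3,-0.4,0,0],[-0.3,-0.4,0,0],[0,-0.4,0,0],[0,-0.4,0,0],[0,-0.4,0,0],[0,0,0,0]]]'; python3 -c "
from h import *
st()
for n in ('scene','top'): cv2.imwrite(f'pics/{n}15.png',vision.capture(n))"
```

```text
time_s: 56.5
tcp_pos: [0.5152, 0.3931, 0.0149]
eef_rot: [-24.7, 88.4, -114.9]
contact_force: [-0.3, 0.5, -2.9]
gripper_width: 0.0659
time_s: 57.0
tcp_pos: [0.5154, 0.3933, 0.0136]
eef_rot: [-24.7, 88.3, -114.8]
contact_force: [0.1, 0.7, -0.1]
gripper_width: 0.0859
time_s: 57.8
tcp_pos: [0.515, 0.3925, 0.1255]
eef_rot: [-24.3, 88.3, -114.5]
contact_force: [0.7, -0.2, 1.1]
gripper_width: 0.0861
time_s: 58.6
tcp_pos: [0.515, 0.2569, 0.1724]
eef_rot: [-20.9, 88.6, -111.0]
contact_force: [0.2, -0.1, -1.0]
gripper_width: 0.0858
time_s: 59.4
tcp_pos: [0.4646, 0.1314, 0.1692]
eef_rot: [-25.6, 88.3, -115.8]
contact_force: [1.0, -0.2, 0.4]
gripper_width: 0.086
t 59.4 tcp [464.6 131.4 169.2] jaw axis deg 89.8 tilt x [-0.013 -0.026 -1.   ] w 86.0 F [ 1.  -0.2  0.4] j6 49.5
```

View pics/scene15.png

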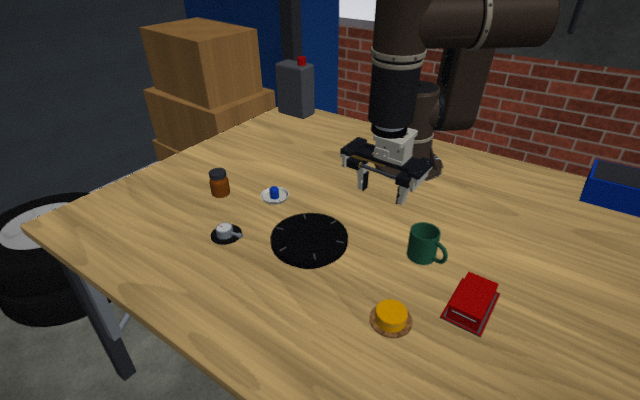

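View pics/top15.png

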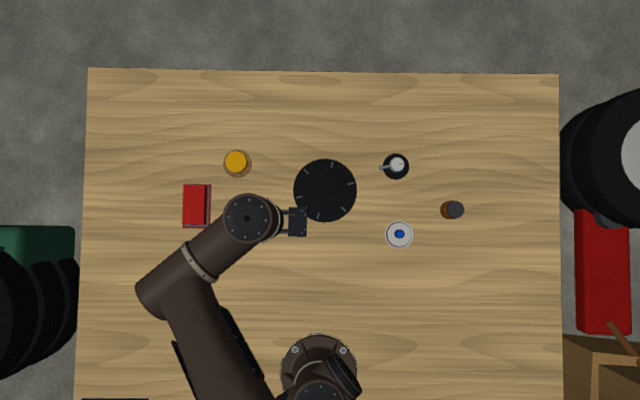

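Scene view: every item is in its place (cap (274,192), gauge (224,231), tin (391,315), box (470,300)), and the mug and jar look unmoved. Top view agrees: tin (236,162), box (196,206), gauge (396,164), cap (399,234). Now a numeric check.

```bash
python3 - <<'E'
from h import *
im=cv2.imread('pics/top15.png');h,s,v=[hsv(im)[...,i] for i in range(3)]
def mid(nm,m,roi,z):
    c=blobs(m,roi,5)[0];p=wc('top',c,z)*1000;print(nm,'bbox mid',(p.min(0)+p.max(0))/2,'size',p.max(0)-p.min(0));return p
mid('cap (433,-244)',(h>100)&(h<125)&(s>110),(385,220,415,250),.039)
mid('tin (649,267.5)',(h>15)&(h<32)&(s>170),(220,145,255,185),.033)
p=mid('gauge',(s<70)&(v>75),(370,145,415,185),.028)
b=p[p[:,1]<p[:,1].min()+35];A=np.c_[2*b,np.ones(len(b))];k=np.linalg.lstsq(A,(b**2).sum(1),rcond=None)[0];print('gauge body (648,-234.4)',k[:2],np.sqrt(k[2]+k[0]**2+k[1]**2))
red=((h<8)|(h>170))&(s>130)
z=cv2.resize(im[170:245,170:225],None,fx=8,fy=8,interpolation=cv2.INTER_CUBIC);cv2.imwrite('pics/t15z.png',z)
z=cv2.imread('pics/scene15.png')[265:340,430:520];cv2.imwrite('pics/s15z.png',cv2.resize(z,None,fx=8,fy=8,interpolation=cv2.INTER_CUBIC))
for x in range(178,216,1): print(x,im[206,x],end=' ')
# mug / jar change in scene
a=cv2.imread('pics/scene0.png');b=cv2.imread('pics/scene15.png')
for nm,(x0,y0,x1,y1) in dict(mug=(400,215,455,270),jar=(205,163,235,200)).items(): print(nm,'mean abs diff',cv2.absdiff(a,b)[y0:y1,x0:x1].mean())
print('bg',cv2.absdiff(a,b)[330:380,450:600].mean())
E
```

```text
cap (433,-244) bbox mid [ 434.9322 -240.8449] size [21.611969 24.532867]
tin (649,267.5) bbox mid [651.0827  267.38385] size [65.76355  65.621155]
gauge bbox mid [ 650.7975  -218.41312] size [44.08185 77.76427]
gauge body (648,-234.4) [ 650.6722072  -233.75715984] 22.059277286270248
178 [ 93 133 156] 179 [ 93 133 156] 180 [ 95 137 157] 181 [ 96 137 156] 182 [ 67  96 152] 183 [ 32  38 148] 184 [ 26  28 147] 185 [ 23  27 146] 186 [ 23  29 147] 187 [ 27  31 148] 188 [ 27  31 147] 189 [ 23  29 147] 190 [ 27  31 148] 191 [ 27  32 147] 192 [ 25  29 147] 193 [ 27  30 147] 194 [ 25  29 146] 195 [ 26  29 147] 196 [ 28  32 148] 197 [ 25  30 146] 198 [ 26  30 146] 199 [ 25  29 146] 200 [ 27  30 147] 201 [ 29  32 149] 202 [ 26  30 149] 203 [ 23  28 133] 204 [ 8 13 86] 205 [ 2  0 51] 206 [31 30 58] 207 [69 66 72] 208 [72 69 97] 209 [ 28  30 114] 210 [ 48  68 114] 211 [ 81 114 130] 212 [ 89 127 146] 213 [ 90 127 149] 214 [ 90 127 148] 215 [ 89 127 148] mug mean abs diff 3.749090909090909
jar mean abs diff 3.725225225225225
bg 4.106044444444445
```

View pics/t15z.png

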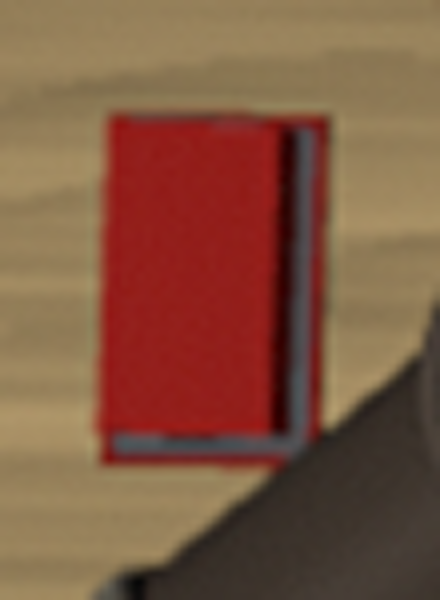

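View pics/s15z.png

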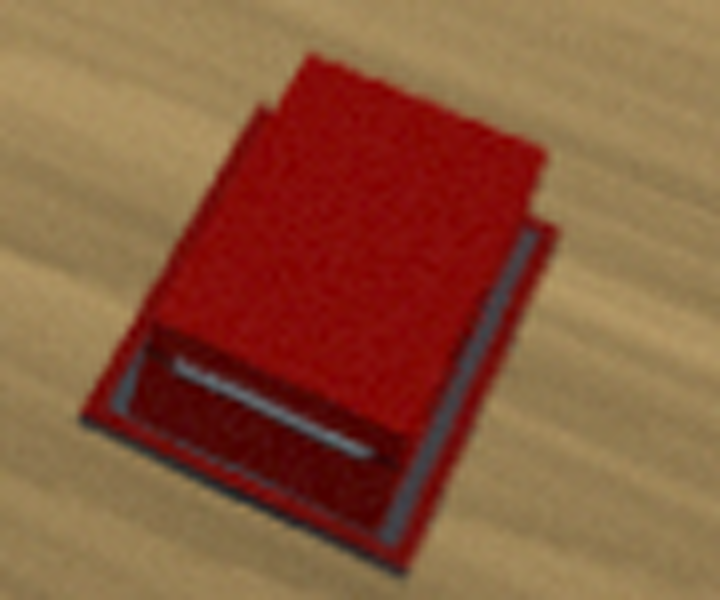

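Box zooms: it sits inside the red border. In the scene crop its bottom front corners are at about (128,415) and (385,530), and the pad's front corners are at (85,418) and (405,570). I convert these.

```bash
python3 - <<'E'
from h import *
f=lambda x,y:(430+(x+.5)/8-.5,265+(y+.5)/8-.5)
for nm,p,z in [('box FL bottom',(128,415),.004),('box FR bottom',(385,530),.004),('pad FL',(85,415),.004),('pad FR',(407,562),.004),('pad BR',(560,228),.004),
 ('top FL',(152,322),.042),('top FR',(415,437),.042),('top BL',(310,53),.042),('top BR',(548,150),.042)]:
    print(nm,np.round(onz('scene',f(*p),z)[:2]*1000,1))
im=cv2.imread('pics/top15.png')
# bright red top face
m=(im[...,2]>118)&(im[...,1]<60)
c=blobs(m,(178,187,204,226))[0]
p=wc('top',c,.042)*1000;print('top face',p.min(0),p.max(0))
e=p[(p[:,1]<p[:,1].min()+4)&(abs(p[:,0]-513)<48)];vx,vy,_,_=cv2.fitLine(e,cv2.DIST_HUBER,0,.01,.01).ravel();print('edge ang',np.degrees(np.arctan2(vy,vx)),e.mean(0))
E
```

```text
box FL bottom [573.8 359.8]
box FR bottom [571.  426.5]
pad FL [580.4 350.6]
pad FR [577.6 434. ]
pad BR [439.9 433.9]
top FL [575.  360.1]
top FR [572.8 426.3]
top BL [454.1 360.6]
top BR [453.9 425.5]
top face [451.91586 360.82135] [569.4359  424.52832]
edge ang 1.5739956 [514.0314  362.35355]
```

```bash
python3 -c "
from plant import close_job, readout
print(readout.get_state()['time_s']); print(close_job())"
```

```text
59.5
the job is handed in; nothing more can be done
None
```

I took the pile apart from the top in the order asked: cap to the dish, gauge to the rubber mat, tin to the cork mat, box to the pad. I handed the job in at 59.5 s with the gripper clear of everything.

**Placement, from the last pictures:** all four things stand upright in their places.

| Item | Distance from the middle of its place |
|---|---|
| Blue cap | about 1–3 mm; the top picture read 3.5 mm, which I put partly down to the cap's side being in view |
| Gauge | about 3 mm |
| Tin | about 2 mm |
| Box | about 1–2 mm |

**Box alignment:** the box's edges in the scene view agree with the pad to within about 0.5°. One edge fit in the top view read 1.6°, about 2° off the pad; I took that as pixel noise, since one pixel there is about 2.4 mm.

**Bystanders:** the areas around the mug and the jar look unchanged from the first picture, with differences no larger than image noise.

**Tool tilt:** fast moves tilted the tool by up to about 4° early on. I worked that down before grasping the gauge and used slower moves after that. The remaining 1–2° hardly changed between each grasp and its release.

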